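Stand the washer bottle in its slot and stopper it

TASK

Pick up the green washer bottle that lies on the pine board, lean it neck-up on the sloping yellow rest and let go of it there, then take it again another way and stand it upright, fully home, in the slot of the grey holder. Once you have let go of it there, take the red stopper out of its white stand and set it fully home in the bottle's neck. Do not shift or knock over the tap handle, the aerator, the float valve or the hex key holder.

Things in the scene. Friction and masses are not known exactly. Their poses are not given: they have to be found in the camera images.
- bottle: Green flat-sided bottle, 0.13 kg, loose, lying on a broad side, neck towards the robot within 75 degrees. Body 26 mm thick (own x), 50 wide (y), 80 tall (z); then a round neck on the axis, 25 mm outside, 22 long. Origin on the axis, 45 mm above the foot, 57 below the rim; z runs foot to neck. At the start own x points straight down. Either broad side may face either way.
- bottle_mouth (a point): Centre of the bottle's rim, on its axis, 57 mm from its origin along z. The neck is open, bore 18 mm, 22 mm deep. Axes as the bottle's.
- rest: Fixed yellow rest, 36 mm wide (own y; fingers can straddle it): a ramp 75 mm long rising at 45 degrees to its +x (roughly towards the robot), with a toe square to it at its foot, 20 mm high. Ramp meets toe at x -30, z 16 mm; ramp top at x 23, z 69 mm. Origin centre of underside, on the board, z up. The bottle lies with a broad side on the ramp, foot on the toe, neck up the slope.
- rest_seat (a point): Where the bottle's origin lies when it leans properly on the rest (on the rest's middle plane, 45 mm up the ramp from the toe and 13 mm off it); axes as the rest's.
- holder: Fixed grey plastic block 64 x 90 x 36 mm (x, y, z) with a blind rectangular slot in its top, 29 mm along its x by 53 mm along its y, 30 mm deep, the edge chamfered 2 mm; the slot's floor is 6 mm above its underside. Origin at the centre of its underside, on the board, z up.
- holder_hole0 (a point): Centre of the slot's mouth, level with the holder's top, 36 mm above its underside; axes as the holder's. With the bottle fully home, the bottle's origin is 15 mm above this point.
- stand: Fixed white block 46 x 46 x 24 mm with a 20 mm through hole in which the stopper stands at the start, its head on the block's top. Origin at the centre of its underside, on the board.
- stopper: Stopper, loose, about 25 g: red cylindrical head of 30 mm diameter and 26 mm height, below it a black tapered plug 18 mm long, 15 mm in diameter under the head and 12 mm at the tip. Origin on its axis at the underside of the head, z up through the head. Fully home, the head's underside rests on the bottle's rim (origin at bottle_mouth).
- tap_handle: A bystander, to be left where it stands. Loose, upright; origin at the centre of its underside, z up. White ceramic cross tap handle, 64 mm across, 44 mm tall.
- aerator: A bystander, to be left where it stands. Loose, upright; origin at the centre of its underside, z up. Chrome aerator, 28 mm in diameter, 24 mm tall.
- float_valve: A bystander, to be left where it stands. Loose, upright; origin at the centre of its underside, z up. Blue plastic float valve, 40 mm in diameter with a small spout on one side (29 mm from the axis), 72 mm tall with its brass tail.
- hex_holder: A bystander, to be left where it stands. Loose, upright; origin at the centre of its underside, z up. Stainless hex key holder, 26 x 50 x 44 mm, with four keys standing up to 75 mm.
- board: Fixed laminated pine board 460 x 1000 mm, 18 mm thick: everything stands on its top, at z = 18 mm. Origin at the centre of its underside.
Not all that is in view belongs to the job. What is meant by the bottle is not purple, and is the smaller of those in its own colour.

How it is judged:
On the way, in this order (a step that is already met when the one before it is completed fails the run):
1. the bottle leans neck-up on the rest, let go and at rest (distance between bottle and rest_seat below 0.015 m and angle between bottle's own z axis and vertical between 0.6 and 0.95 rad and contact force between the fingers and bottle below 0.1 N and linear speed of bottle below 0.02 m/s), for 0.2 s.
2. the bottle stands fully home in the holder's slot, let go (horizontal distance between bottle and holder_hole0 below 0.006 m and z of bottle in the frame of holder_hole0 between 0.01 and 0.018 m and angle between bottle's own z axis and vertical below 0.08 rad and contact force between the fingers and bottle below 0.1 N and linear speed of bottle below 0.02 m/s), for 0.2 s.
At the end, for the whole second after the job is handed in: Bottle upright (0.08 rad) in the holder slot, within 6 mm of its centre, down on its floor (3 mm); stopper in its neck, head underside within 5 mm of the rim centre, axes within 0.12 rad; both let go and at rest; the four bystanders within 20 mm of their starts (all of step 2 and distance between stopper and bottle_mouth below 0.005 m and angle between the z axis of stopper and the z axis of bottle, either way round below 0.12 rad and linear speed of stopper below 0.02 m/s and contact force between the fingers and stopper below 0.1 N and not (distance of tap_handle from where it was at the start of the episode above 0.02 m) and not (distance of aerator from where it was at the start of the episode above 0.02 m) and not (distance of float_valve from where it was at the start of the episode above 0.02 m) and not (distance of hex_holder from where it was at the start of the episode above 0.02 m)); the robot touches nothing.
It fails at once if a bystander (tap handle, aerator, float valve, hex key holder) is moved by more than 20 mm (distance of any of tap_handle, aerator, float_valve, hex_holder from where it was at the start of the episode above 0.02 m).
It fails at once if a bystander is tipped by more than 0.35 rad (angle between any of tap_handle, aerator, float_valve, hex_holder's own z axis and vertical above 0.35 rad).
It also fails if it takes over 72 s, if anything falls off the work surface, if the arm or the gripper's body presses on something with over 40 N, if the wrist force passes 120 N, or if a joint passes its speed limit or range.

ROBOT

A 6-joint arm with a two-finger parallel gripper is mounted at the origin on the work surface. World frame = base frame: x ahead of the robot, y to its left, z up, the work surface at z = 0. Lengths are in m, angles in rad, forces in N, time in s.
With the tool pointing down it reaches from about 0.375 to 0.9 m from the base axis. Payload 3.1 kg.
Tool frame: the origin (TCP) lies at the very end of the fingers, on their centre line; the grasp point (between the pads) lies bot.tcp_to_grasp behind it (bot.tcp_to_grasp is the distance from the TCP to the grasp point, in m); x points along the fingers, y is the direction in which the jaws open and shut, and the axes are right-handed (so a half turn about x gives the same grasp; the last joint's range is limited). The gripper opens to 87 mm and grips with 3 to 60 N. Pads are 19 mm wide; open, the fingers measure 117 mm over their backs; the gripper's body (75 mm by 190 mm) begins 51 mm behind the grasp point.
Start: joints at [-1.413, 0.527, 1.433, -0, 1.181, -0.178], TCP at [0.207, -0.59, 0.191] pointing down, gripper open.
Joint ranges: [-3.08, 3.08], [-0.75, 2.2], [0.22, 2.44], [-1.43, 4.57], [0, 2.65], [-2.85, 2.85]. Speed limits (rad/s): [2.79, 2.79, 3.14, 3.14, 3.14, 3.14].

INTERFACE

Orientations are given as a unit quaternion [x, y, z, w].
In Python, from plant import state, vision, sign_off, bot gives the robot as it stands.
- The arm moves only by the shell command python3 -m jog 'ROWS' [OPENING]. ROWS is JSON, a list of rows, each a list of 6 numbers: the shift along the tool's x, y, z each as a share of 5 cm, from -1 to 1, then the turn, a rotation vector about the tool's x, y, z each as a share of 6 degrees, from -1 to 1. In form: [[tx, ty, tz, wx, wy, wz], ...]. A call has 1 to 10 rows; each row shifts and turns the commanded pose from where the row before left it, along the tool's axes as they then stand; what a row does not reach is not made up. A row lasts 1/10 s, in which the tool goes at most 50 mm and 8.59 degrees, less where a joint would pass 70% of its speed; a pose out of reach is approached as far as the arm can. A call with a number of a shift or a turn outside -1 to 1 is refused whole. A call with a gripper value outside its range is refused whole. OPENING is the closure, from 0 (fully open) to 1 (shut), set as the call begins (- or left out, the last holds). The fingers move at their own pace and stop on an object; the grip force is fixed at half the most. Time passes only in rows, so rows that do not move let the fingers close. It gives the time, the measured TCP pose, the force and the opening at its end, in the units of the state.
- state(): the state, without advancing time (a new reading comes with each control period).
- vision.capture(name): name is "side" or "top" or "wrist"; returns (picture, depth): 420x560x3 uint8, blue, green, red; 420x560 float32, m along the optical axis (not along the pixel's ray), 0 where there is no reading.
- vision.camera_model(name): a dict with "fx", "fy", "cx", "cy" (pixels), "T" (4x4, takes a point from camera to world coordinates). Camera axes: x right, y down, z forward; pixel columns grow to the right and rows downward; lengths in m; the calibration is good to about 2 mm. A picture is of the moment at which its call begins: read the wrist's pose just before it. camera_model takes no time and is no camera call; for the wrist camera it gives the pose at the moment of the call.
- sign_off(): hands the job in, once; it reports no verdict.
The state is a dict: "t": time; "qpos": joint angles; "dq": joint speeds; "tau": joint torques, N m; "tcp_pos": TCP position; "tcp_rot": TCP orientation; "ft_force": force on the tool from outside, world axes, zero at the start; "moment": the same for the moment, N m; "opening": finger opening in m.
Only numpy, scipy, OpenCV 4.12 (cv2) and the standard library are available. Lean on these libraries where they do the work, as an engineer would, in place of code of your own. Each camera call takes 0.05 s, during which the arm holds its last target. There are 200 camera calls.

## Working session

There is one attempt and no reset: what is moved stays moved. The work goes in short steps, Python scripts to look and compute and a shell command to move; the robot and the scene stay as the last step left them, time stands still between calls to the robot, and variables do not carry over. Pictures are saved under pics/ and viewed, about 8 in all and at most 12, crops included, and the job is handed in when it is done.

```bash
ls; mkdir -p pics
python3 - <<'E'
from plant import state, vision, bot
import cv2, numpy as np
print(state()); print(bot.tcp_to_grasp)
for n in ["top","side"]:
    im,d=vision.capture(n); cv2.imwrite(f"pics/{n}0.png",im); np.savez(f"pics/{n}0.npz",im=im,d=d)
    m=vision.camera_model(n); print(n,m["fx"],m["cx"],m["cy"],np.round(m["T"],3).tolist())
E
```

```text
pics
{'t': 0.0, 'qpos': array([-1.41248466e+00,  5.28445027e-01,  1.43388970e+00, -1.42652979e-06,
        1.18134897e+00, -1.78545287e-01]), 'dq': array([-0.00075571, -0.00023611,  0.0007073 , -0.0002401 , -0.00011038,
        0.00193437]), 'tau': array([-6.03947119e-04, -4.40041387e+01, -1.76592869e+01,  6.32940070e-02,
        5.82835218e-02, -1.64794260e-04]), 'tcp_pos': array([ 0.20645274, -0.5890945 ,  0.19008867]), 'tcp_rot': array([ 0.69710741,  0.11927401, -0.69709339,  0.11779549]), 'ft_force': array([-0.90346466, -0.00525356,  0.04638564]), 'moment': array([-0.0257891 , -0.04806862, -0.01508769]), 'opening': 0.08698735430667132}
0.0187
top 425.63539280449197 276.5058840732583 206.5633691573069 [[-0.021, -0.99, 0.141, 0.279], [-0.999, 0.026, 0.031, -0.109], [-0.034, -0.14, -0.99, 1.248], [0.0, 0.0, 0.0, 1.0]]
side 469.2433532265655 285.43556380641104 201.87840265078802 [[-0.859, -0.363, 0.36, 0.035], [-0.511, 0.587, -0.627, 0.599], [0.016, -0.723, -0.69, 0.864], [0.0, 0.0, 0.0, 1.0]]
```

View pics/top0.png

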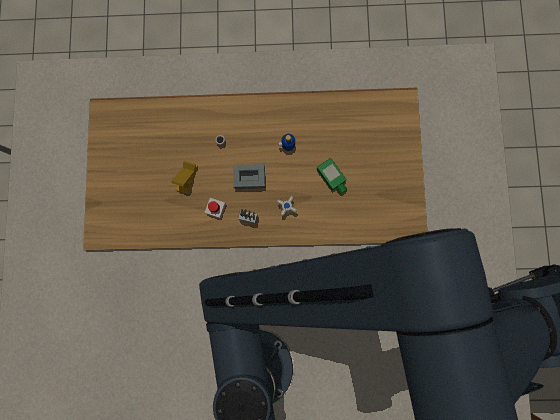

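View pics/side0.png

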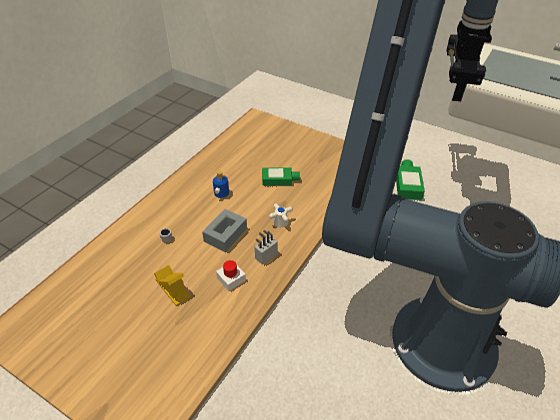

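The top view shows the bottle at (332,176), rest (185,176), holder (250,177), stopper (214,208), and bystanders at (220,140), (288,143), (287,206) and (248,216). The side view shows a second green bottle at (410,180). I'll measure all of these.

```bash
cat > h.py <<'E'
import numpy as np, cv2
from plant import state, vision, bot
from scipy.spatial.transform import Rotation as R
def cloud(d,m):
    v,u=np.mgrid[:d.shape[0],:d.shape[1]]
    p=np.stack([(u-m["cx"])/m["fx"]*d,(v-m["cy"])/m["fy"]*d,d],-1)
    return p@m["T"][:3,:3].T+m["T"][:3,3]
def plane(u,v,m,z):
    r=m["T"][:3,:3]@np.array([(u-m["cx"])/m["fx"],(v-m["cy"])/m["fy"],1]); o=m["T"][:3,3]
    return o+r*(z-o[2])/r[2]
def rect(P):
    (c,s,a)=cv2.minAreaRect((P[:,:2]*1000).astype(np.float32)); return np.round(c,1),np.round(s,1),round(a,1)
E
python3 - <<'E'
from h import *
for n in ["top","side"]:
    z=np.load(f"pics/{n}0.npz"); im,d=z["im"],z["d"]; m=vision.camera_model(n); C=cloud(d,m)
    b=cv2.GaussianBlur(d,(1,1),0)
    hsv=cv2.cvtColor(im,cv2.COLOR_BGR2HSV); H,S,V=cv2.split(hsv)
    masks=dict(green=(H>50)&(H<80)&(S>120),yellow=(H>20)&(H<32)&(S>170),red=((H<5)|(H>175))&(S>150),blue=(H>105)&(H<125)&(S>150))
    for k,M in masks.items():
        nn,L,st,_=cv2.connectedComponentsWithStats(M.astype(np.uint8))
        for i in range(1,nn):
            if st[i,4]<40: continue
            P=C[(L==i)&(d>0)]; print(n,k,st[i],rect(P),np.round(np.percentile(P[:,2],[2,50,98]),3))
    if n=="top":
        # above board blobs
        Mk=((C[...,2]>0.027)&(d>0)).astype(np.uint8); Mk[:88]=0;Mk[225:]=0;Mk[:,:90]=0;Mk[:,420:]=0
        nn,L,st,_=cv2.connectedComponentsWithStats(Mk)
        for i in range(1,nn):
            if st[i,4]<20: continue
            P=C[L==i]; print("blob",st[i],rect(P),np.round(np.percentile(P[:,2],[2,50,98]),3))
        print("board z",np.median(C[110:130,110:200,2]), C[150:160,380:400,2].mean())
E
python3 - <<'E'
import cv2
im=cv2.imread('pics/top0.png')[120:235,160:360]
cv2.imwrite('pics/crop1.png',cv2.resize(im,None,fx=4,fy=4,interpolation=cv2.INTER_CUBIC))
E
```

```text
top green [317 159  30  35 365] (array([ 534. , -236.7]), array([101.4,  49.7]), 33.1) [0.028 0.042 0.047]
top yellow [172 161  25  33 454] (array([547.8, 196.2]), array([40.4, 89.3]), 70.6) [0.019 0.045 0.087]
top red [208 202  11  10  91] (array([452.3, 107.6]), array([25.8, 28.8]), 2.1) [0.054 0.067 0.071]
top blue [282 134  13  17 148] (array([ 638.3, -108.7]), array([35.2, 37.2]), 85.9) [0.025 0.067 0.074]
blob [216 135   9  10  75] (array([654.8,  91.2]), array([24.5, 27.4]), 89.1) [0.033 0.042 0.047]
blob [278 134  17  16 196] (array([ 636.7, -106.3]), array([37.4, 47.2]), 44.7) [0.031 0.067 0.091]
blob [317 158  30  36 565] (array([ 534.8, -237. ]), array([102.2,  51.3]), 33.3) [0.031 0.043 0.048]
blob [172 161  24  27 355] (array([551.9, 192.9]), array([37.5, 78.2]), 69.6) [0.032 0.052 0.088]
blob [233 164  32  25 626] (array([542.3,   7.4]), array([89.7, 65.5]), 89.5) [0.028 0.053 0.058]
blob [277 196  20  20 205] (array([451.3, -99.5]), array([48.4, 47.6]), 11.7) [0.03  0.057 0.066]
blob [205 198  21  20 273] (array([453.6, 108. ]), array([45.6, 46.1]), 70.1) [0.031 0.044 0.07 ]
blob [238 209  20  15 196] (array([423.4,  11.3]), array([50.3, 27.6]), 75.0) [0.033 0.062 0.094]
board z 0.017699619124776356 0.01778545738207214
side green [396 160  28  40 602] (array([ 182.1, -253.6]), array([ 76.3, 495.9]), 14.7) [0.006 0.033 0.039]
side green [262 168  38  18 421] (array([ 530.5, -233.9]), array([100.8,  49.9]), 31.6) [0.021 0.041 0.048]
side yellow [154 266  37  40 768] (array([542.6, 188.7]), array([49.5, 91.7]), 70.1) [0.02  0.042 0.087]
side red [223 261  14  17 190] (array([450.5, 109.5]), array([27. , 26.1]), 21.2) [0.045 0.067 0.072]
side blue [213 176  16  22 234] (array([ 634. , -103.4]), array([37.7, 27.3]), 39.0) [0.021 0.058 0.074]
```

View pics/crop1.png

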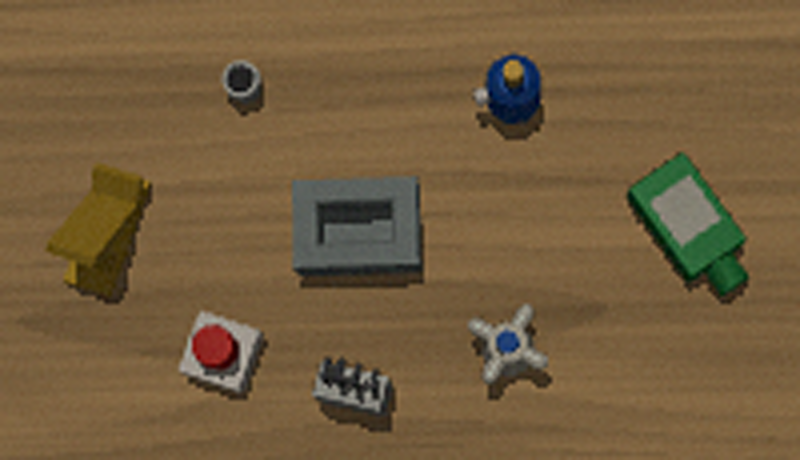

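```bash
cat >> h.py <<'E'
def pose():
    s=state(); return R.from_quat(s["tcp_rot"]),np.array(s["tcp_pos"])
def frame(x,y):
    x=np.array(x,float);x/=np.linalg.norm(x); y=np.array(y,float); y-=x*(x@y); y/=np.linalg.norm(y)
    return R.from_matrix(np.stack([x,y,np.cross(x,y)],1))
def plan(Rt,pt,maxturn=.9,maxs=.7):
    """turn rows first (tcp fixed), then shifts in the new tool frame"""
    R0,p0=pose(); w=np.degrees((R0.inv()*Rt).as_rotvec())/6; n=int(np.ceil(np.abs(w).max()/maxturn))
    t=Rt.inv().apply(pt-p0)/.05; k=int(np.ceil(np.abs(t).max()/maxs))
    print("turn total",np.round(w,3),"rows",n,"each",np.round(w/max(n,1),3)); print("shift total",np.round(t,3),"rows",k,"each",np.round(t/max(k,1),3))
E
python3 - <<'E'
from h import *
print([a for a in dir(bot) if a[0]!='_'])
R0,p0=pose(); print(R0.as_matrix().round(3))
W=vision.camera_model("wrist")["T"]; T=np.eye(4);T[:3,:3]=R0.as_matrix();T[:3,3]=p0
print("cam in tool",(np.linalg.inv(T)@W).round(3))
a=np.radians(30); nk=np.array([-.838,-.546,0]); x=-nk*np.sin(a)+np.array([0,0,-np.cos(a)])
o=np.array([.534,-.237,0])-.006*nk
for sg in (1,-1):
    Rt=frame(x,np.array([-.546,.838,0])*sg); pt=o-.005*nk; pt[2]=.026; plan(Rt,pt-.15*x)
E
```

```text
['Unreachable', 'tcp_to_grasp']
[[-0.     0.33  -0.944]
 [ 0.002 -0.944 -0.33 ]
 [-1.    -0.002 -0.   ]]
cam in tool [[-0.001 -0.278  0.96  -0.193]
 [ 1.    -0.     0.001  0.   ]
 [ 0.     0.96   0.278 -0.078]
 [ 0.     0.     0.     1.   ]]
turn total [26.819 -0.844 -7.179] rows 30 each [ 0.894 -0.028 -0.239]
shift total [4.621 2.325 6.631] rows 10 each [0.462 0.233 0.663]
turn total [-2.25   4.971 -0.584] rows 6 each [-0.375  0.828 -0.097]
shift total [ 4.621 -2.325 -6.631] rows 10 each [ 0.462 -0.233 -0.663]
```

```bash
python3 -m jog '[[0,0,0,-0.375,0.828,-0.097],[0,0,0,-0.375,0.828,-0.097],[0,0,0,-0.375,0.828,-0.097],[0,0,0,-0.375,0.828,-0.097],[0,0,0,-0.375,0.828,-0.097],[0,0,0,-0.375,0.828,-0.097]]' 0
python3 -m jog '[[0.462,-0.233,-0.663,0,0,0],[0.462,-0.233,-0.663,0,0,0],[0.462,-0.233,-0.663,0,0,0],[0.462,-0.233,-0.663,0,0,0],[0.462,-0.233,-0.663,0,0,0],[0.462,-0.233,-0.663,0,0,0],[0.462,-0.233,-0.663,0,0,0],[0.462,-0.233,-0.663,0,0,0],[0.462,-0.233,-0.663,0,0,0],[0.462,-0.233,-0.663,0,0,0]]'
python3 -m jog '[[0,0,0,0,0,0],[0,0,0,0,0,0]]'
cat >> h.py <<'E'
def look(name,fn,mask,view=True):
    m=vision.camera_model(name); im,d=vision.capture(name); cv2.imwrite(fn,im); C=cloud(d,m)
    H,S,V=cv2.split(cv2.cvtColor(im,cv2.COLOR_BGR2HSV)); return im,d,C,m,H,S,V
def biggest(M):
    nn,L,st,_=cv2.connectedComponentsWithStats(M.astype(np.uint8)); i=1+np.argmax(st[1:,4]); print("px",st[i]); return L==i
E
python3 - <<'E'
from h import *
print(state()["qpos"].round(3),*[x for x in (pose()[1].round(4),)])
im,d,C,m,H,S,V=look("wrist","pics/w1.png",0)
M=biggest((H>50)&(H<80)&(S>120)); M=cv2.morphologyEx(M.astype(np.uint8),cv2.MORPH_CLOSE,np.ones((25,25)))>0
P=C[M&(d>0)]; P=P[P[:,2]>.024]; print(rect(P),np.percentile(P[:,2],[2,50,98]).round(4))
B=P[P[:,2]>.041]; print("top",rect(B))
E
```

```text
t: 0.7
tcp_pos: [0.2063, -0.5898, 0.191]
tcp_rot: [0.831, 0.247, -0.478, 0.143]
ft_force: [0.9, 0.1, -0.7]
opening: 0.0871
t: 1.7
tcp_pos: [0.481, -0.2712, 0.1558]
tcp_rot: [0.83, 0.246, -0.48, 0.143]
ft_force: [0.2, -0.2, -0.1]
opening: 0.0874
t: 1.9
tcp_pos: [0.4805, -0.2716, 0.1558]
tcp_rot: [0.83, 0.247, -0.48, 0.144]
ft_force: [-0.2, 0.8, 0.6]
opening: 0.087
[-1.044  0.48   1.828  0.648  0.971 -0.465] [ 0.4805 -0.2716  0.1558]
px [ 256  160   44   86 2010]
(array([ 534.4, -237.2]), array([99.3, 48.6]), 33.1) [0.0349 0.0425 0.0443]
top (array([ 534.6, -237. ]), array([98.9, 48.6]), 33.1)
```

View pics/w1.png

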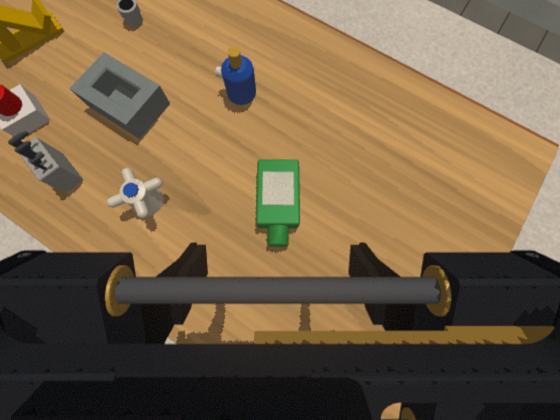

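The wrist view shows the bottle at (278,200), upright in the picture between the fingers. The pose agrees with the top view to 1 mm.

Run:
```python
from h import *
a=np.radians(30); nk=-np.array([np.cos(np.radians(33.1)),np.sin(np.radians(33.1)),0]); x=-nk*np.sin(a)+np.array([0,0,-np.cos(a)])
o=np.array([.5344,-.2371,0])-.006*nk
Rt=frame(x,[.546,-.838,0]); pt=o-.005*nk; pt[2]=.026; plan(Rt,pt,maxs=.5)
```

```text
turn total [ 0.016  0.016 -0.021] rows 1 each [ 0.016  0.016 -0.021]
shift total [ 3.011 -0.011 -0.016] rows 7 each [ 0.43  -0.002 -0.002]
```

```bash
python3 -m jog '[[0.43,-0.002,-0.002,0,0,0],[0.43,-0.002,-0.002,0,0,0],[0.43,-0.002,-0.002,0,0,0],[0.43,-0.002,-0.002,0,0,0],[0.43,-0.002,-0.002,0,0,0],[0.43,-0.002,-0.002,0,0,0],[0.28,0,0,0,0,0],[0.15,0,0,0,0,0],[0,0,0,0,0,0]]'
python3 -m jog '[[0,0,0,0,0,0],[0,0,0,0,0,0],[0,0,0,0,0,0],[0,0,0,0,0,0],[0,0,0,0,0,0],[0,0,0,0,0,0],[0,0,0,0,0,0],[0,0,0,0,0,0]]' 1
python3 - <<'E'
from h import *
import json
R0,p0=pose(); print(p0.round(4),R0.as_matrix().round(3).tolist())
nk=-np.array([np.cos(np.radians(33.1)),np.sin(np.radians(33.1)),0])
o=np.array([.5344,-.2371,0])-.006*nk; o[2]=.031
Rb=R.from_matrix(np.stack([[0,0,-1],np.cross(nk,[0,0,-1]),nk],1))
rel=(Rb.inv()*R0); rp=Rb.inv().apply(p0-o); print("tcp in bottle",(rp*1000).round(1))
json.dump(dict(q=rel.as_quat().tolist(),p=rp.tolist()),open("rel.json","w"))
E
```

```text
t: 2.85
tcp_pos: [0.5433, -0.2314, 0.0253]
tcp_rot: [0.83, 0.246, -0.48, 0.143]
ft_force: [0.2, 0.2, -0.7]
opening: 0.087
t: 3.65
tcp_pos: [0.5435, -0.231, 0.026]
tcp_rot: [0.83, 0.246, -0.48, 0.143]
ft_force: [0.3, -0.4, -0.8]
opening: 0.0312
[ 0.5435 -0.231   0.026 ] [[0.419, 0.546, -0.726], [0.271, -0.838, -0.474], [-0.867, 0.002, -0.499]]
tcp in bottle [ 5.  -0.2 -5. ]
```

```bash
python3 -m jog '[[0,0,0,0,0,0],[0,0,0,0,0,0]]'
python3 - <<'E'
from h import *
im,d,C,m,H,S,V=look("side","pics/s2.png",0)
cv2.imwrite("pics/s2c.png",cv2.resize(im[110:260,200:400],None,fx=4,fy=4))
E
```

```text
t: 3.85
tcp_pos: [0.5435, -0.2309, 0.0259]
tcp_rot: [0.83, 0.246, -0.479, 0.143]
ft_force: [0.5, 0.6, 0.2]
opening: 0.015
```

View pics/s2c.png

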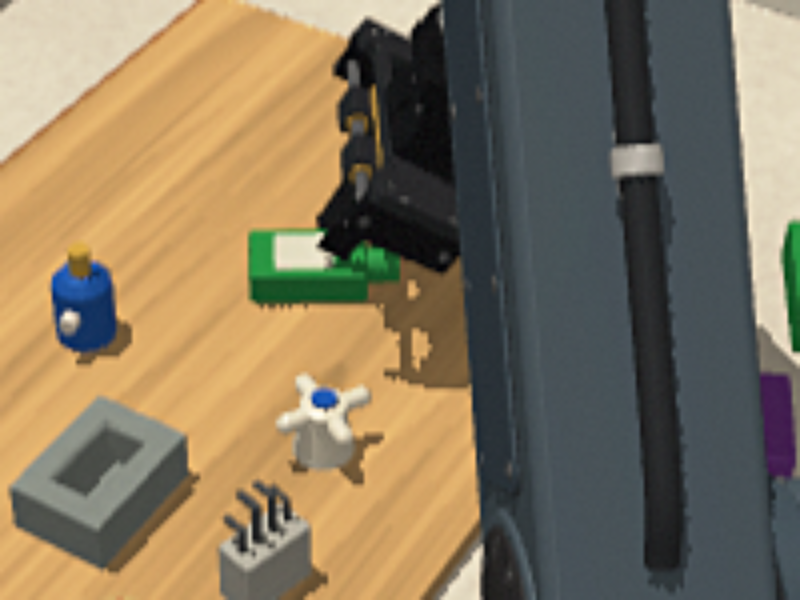

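The crop shows the closed fingers near (335,255), seemingly above the bottle, which hasn't moved. That doesn't fit the reported TCP, so I'll measure where the fingers really are.

Run:
```python
from h import *
R0,p0=pose(); print(p0.round(4),state()["qpos"].round(3),state()["opening"])
im,d,C,m,H,S,V=look("side","pics/s3.png",0)
M=(V<60)&(d>0)&(C[...,0]>.4)&(C[...,1]>-.4)&(C[...,1]<-.1)&(C[...,2]>.02); M=biggest(M)
P=R0.inv().apply(C[M]-p0); print("gripper pts in tool frame, min/max", np.percentile(P,[0,1,5,50,95,99,100],axis=0).round(3))
i=np.argsort(P[:,0])[-8:]; print(P[i].round(3)); print(C[M][i].round(3))
u=m["T"]; q=u[:3,:3].T@(p0-u[:3,3]); print("tcp px",q[0]/q[2]*m["fx"]+m["cx"],q[1]/q[2]*m["fy"]+m["cy"])
G=biggest((H>50)&(H<80)&(S>120)&(C[...,0]>.4)); print(rect(C[G]))
im,d,C,m,H,S,V=look("wrist","pics/w2.png",0)
```

```text
[ 0.5435 -0.231   0.0259] [-0.892  0.734  1.852  0.877  0.702 -0.626] 0.010712058626394627
px [ 279  112   36   66 1495]
gripper pts in tool frame, min/max [[-0.217 -0.098 -0.039]
 [-0.212 -0.095 -0.038]
 [-0.203 -0.093 -0.037]
 [-0.145 -0.046 -0.02 ]
 [-0.055  0.078  0.019]
 [-0.039  0.084  0.032]
 [-0.033  0.09   0.043]]
[[-0.036 -0.013  0.001]
 [-0.036  0.01  -0.01 ]
 [-0.036 -0.009 -0.008]
 [-0.035 -0.014 -0.002]
 [-0.035 -0.014  0.011]
 [-0.035  0.013 -0.007]
 [-0.034 -0.013  0.005]
 [-0.033 -0.013  0.009]]
[[ 0.521 -0.23   0.057]
 [ 0.542 -0.244  0.062]
 [ 0.529 -0.229  0.061]
 [ 0.523 -0.228  0.057]
 [ 0.513 -0.234  0.051]
 [ 0.541 -0.249  0.059]
 [ 0.518 -0.232  0.053]
 [ 0.516 -0.233  0.05 ]]
tcp px 275.80214523414355 177.67331401448504
px [262 168  38  18 386]
(array([ 518.3, -209.2]), array([110. ,  93.8]), 22.6)
```

View pics/w2.png

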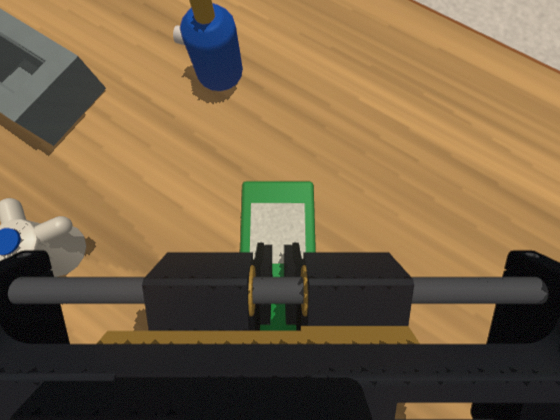

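Run:
```python
from h import *
R0,p0=pose()
im,d,C,m,H,S,V=look("wrist","pics/w3.png",0); print(m["fx"],m["cx"],m["cy"])
print("board z",np.median(C[100:160,300:500,2]),"bottle top",np.median(C[215:240,265:290,2]))
T=R0.inv().apply((C-p0).reshape(-1,3)).reshape(C.shape)
for r in range(235,345,10): print(r,[tuple((T[r,c]*1000).round(0)) for c in (264,270,292)],d[r,264].round(3))
```

```text
289.4157956347946 277.6996699912093 212.88327970914108
board z 0.016905237732085368 bottle top 0.043261906248731
235 [(np.float64(-14.0), np.float64(-8.0), np.float64(-11.0)), (np.float64(-15.0), np.float64(-4.0), np.float64(-11.0)), (np.float64(-14.0), np.float64(10.0), np.float64(-11.0))] 0.189
245 [(np.float64(-36.0), np.float64(-7.0), np.float64(-12.0)), (np.float64(-31.0), np.float64(-4.0), np.float64(-11.0)), (np.float64(-35.0), np.float64(9.0), np.float64(-12.0))] 0.168
255 [(np.float64(-49.0), np.float64(-7.0), np.float64(-12.0)), (np.float64(-46.0), np.float64(-4.0), np.float64(-11.0)), (np.float64(-49.0), np.float64(8.0), np.float64(-12.0))] 0.156
265 [(np.float64(-58.0), np.float64(-6.0), np.float64(-11.0)), (np.float64(-57.0), np.float64(-3.0), np.float64(-11.0)), (np.float64(-57.0), np.float64(8.0), np.float64(-10.0))] 0.147
275 [(np.float64(-68.0), np.float64(-6.0), np.float64(-10.0)), (np.float64(-68.0), np.float64(-3.0), np.float64(-11.0)), (np.float64(-68.0), np.float64(7.0), np.float64(-11.0))] 0.138
285 [(np.float64(-116.0), np.float64(-3.0), np.float64(-33.0)), (n
[... 335 characters left out ...]
.float64(-6.0), np.float64(-2.0)), (np.float64(-79.0), np.float64(-3.0), np.float64(-1.0)), (np.float64(-79.0), np.float64(7.0), np.float64(-2.0))] 0.128
315 [(np.float64(-78.0), np.float64(-6.0), np.float64(4.0)), (np.float64(-80.0), np.float64(-3.0), np.float64(3.0)), (np.float64(-78.0), np.float64(7.0), np.float64(4.0))] 0.132
325 [(np.float64(-39.0), np.float64(-8.0), np.float64(40.0)), (np.float64(-40.0), np.float64(-4.0), np.float64(39.0)), (np.float64(-37.0), np.float64(10.0), np.float64(41.0))] 0.179
335 [(np.float64(-127.0), np.float64(-3.0), np.float64(-24.0)), (np.float64(-127.0), np.float64(-2.0), np.float64(-25.0)), (np.float64(-128.0), np.float64(4.0), np.float64(-25.0))] 0.077
```

Both cameras agree that the real fingertips are about 33 mm behind the reported TCP, so the fingers closed above the bottle without touching it. I'll back off, open, pin down that offset, and re-plan with less tilt, because the palm is closer than the spec implies.

```bash
python3 -m jog '[[-0.6,0,0,0,0,0],[-0.6,0,0,0,0,0],[-0.3,0,0,0,0,0],[0,0,0,0,0,0],[0,0,0,0,0,0],[0,0,0,0,0,0],[0,0,0,0,0,0],[0,0,0,0,0,0]]' 0
python3 -m jog '[[0,0,0,0,0,0],[0,0,0,0,0,0],[0,0,0,0,0,0],[0,0,0,0,0,0]]'
python3 - <<'E'
from h import *
R0,p0=pose()
im,d,C,m,H,S,V=look("wrist","pics/w4.png",0)
T=R0.inv().apply((C-p0).reshape(-1,3)).reshape(C.shape)*1000
F=(np.abs(T[...,2])<14)&(np.abs(T[...,1])<70)&(np.abs(T[...,1])>35)&(T[...,0]>-75)&(T[...,0]<0)&(V<90)
P=T[F]; print(np.percentile(P[:,0],[50,90,95,98,99.5,100]).round(1), [np.percentile(P[P[:,1]*s>0][:,0],99).round(1) for s in (1,-1)], [np.percentile(np.abs(P[P[:,1]*s>0][:,1]),[1,99]).round(1) for s in (1,-1)])
B=T[(np.abs(T[...,1])<25)&(np.abs(T[...,2])<45)&(T[...,0]>-110)&(T[...,0]<-20)]; print("palm",np.percentile(B[:,0],[5,50,90,95,99]).round(1) if len(B) else 0)
G=biggest((H>50)&(H<80)&(S>120)); print(rect(C[cv2.morphologyEx(G.astype(np.uint8),cv2.MORPH_CLOSE,np.ones((25,25)))>0]))
a=np.radians(15); nk=-np.array([np.cos(np.radians(33.1)),np.sin(np.radians(33.1)),0]); x=-nk*np.sin(a)+np.array([0,0,-np.cos(a)])
o=np.array([.5344,-.2371,0])-.006*nk
Rt=frame(x,[.546,-.838,0]); pt=o-.004*nk; pt[2]=.025; plan(Rt,pt+(.033-.06)*x,maxs=.5)
E
```

```text
t: 4.85
tcp_pos: [0.512, -0.2506, 0.0902]
tcp_rot: [0.83, 0.247, -0.48, 0.143]
ft_force: [0.2, 0.1, -0.0]
opening: 0.0586
t: 5.25
tcp_pos: [0.5121, -0.2513, 0.091]
tcp_rot: [0.83, 0.246, -0.479, 0.143]
ft_force: [-0.7, -0.7, -0.3]
opening: 0.0854
[-52.8 -35.1 -33.1 -31.5 -30.6 -29.4] [np.float64(-31.5), np.float64(-30.8)] [array([42.7, 54. ]), array([41.8, 53. ])]
palm 0
px [ 250  168   56  109 3305]
(array([ 532.4, -238.6]), array([105.7,  48.7]), 33.0)
turn total [ 0.007 -2.49  -0.019] rows 3 each [ 0.002 -0.83  -0.006]
shift total [ 0.923  0.005 -0.363] rows 2 each [ 0.462  0.003 -0.182]
```

```bash
python3 -m jog '[[0,0,0,0,-0.83,0],[0,0,0,0,-0.83,0],[0,0,0,0,-0.83,0],[0.462,0.003,-0.182,0,0,0],[0.461,0.002,-0.181,0,0,0],[0,0,0,0,0,0]]'
python3 -m jog '[[0.4,0,0,0,0,0],[0.4,0,0,0,0,0],[0.25,0,0,0,0,0],[0.15,0,0,0,0,0],[0,0,0,0,0,0]]'
python3 -m jog '[[0,0,0,0,0,0],[0,0,0,0,0,0],[0,0,0,0,0,0],[0,0,0,0,0,0],[0,0,0,0,0,0],[0,0,0,0,0,0],[0,0,0,0,0,0],[0,0,0,0,0,0]]' 1
python3 - <<'E'
from h import *
import json
R0,p0=pose(); print(p0.round(4))
nk=-np.array([np.cos(np.radians(33.1)),np.sin(np.radians(33.1)),0])
o=np.array([.5344,-.2371,0])-.006*nk; o[2]=.031
Rb=R.from_matrix(np.stack([[0,0,-1],np.cross(nk,[0,0,-1]),nk],1))
rel=(Rb.inv()*R0); rp=Rb.inv().apply(p0-o); print("tcp in bottle",(rp*1000).round(1),rel.as_matrix().round(2).tolist())
json.dump(dict(q=rel.as_quat().tolist(),p=rp.tolist()),open("rel.json","w"))
E
```

```text
t: 5.9
tcp_pos: [0.5365, -0.2332, 0.0492]
tcp_rot: [0.76, 0.227, -0.584, 0.173]
ft_force: [-1.1, 0.5, -0.5]
opening: 0.0874
t: 6.4
tcp_pos: [0.5496, -0.227, -0.0074]
tcp_rot: [0.761, 0.226, -0.584, 0.174]
ft_force: [-1.6, 0.2, -0.1]
opening: 0.0873
t: 7.2
tcp_pos: [0.55, -0.2271, -0.0066]
tcp_rot: [0.761, 0.225, -0.583, 0.174]
ft_force: [-0.9, -0.4, 3.0]
opening: 0.0499
[ 0.55   -0.2271 -0.0066]
tcp in bottle [ 37.6   0.2 -12.5] [[0.97, -0.0, 0.26], [0.0, 1.0, 0.0], [-0.26, 0.0, 0.97]]
```

Gripped: the opening is 49.9 mm against a 50 mm body. Next I'll lift it and get the rest's pose from the ramp plane.

```bash
cat >> h.py <<'E'
def restfit(P):
    """ramp plane by RANSAC on yellow points: yaw, mid, x offset"""
    rng=np.random.default_rng(0); best=None
    for _ in range(600):
        a,b,c=P[rng.choice(len(P),3,False)]; n=np.cross(b-a,c-a); l=np.linalg.norm(n)
        if l<1e-6: continue
        n/=l; n*=np.sign(n[2])
        if not .6<n[2]<.8: continue
        I=np.abs((P-a)@n)<.002
        if best is None or I.sum()>best.sum(): best=I
    Q=P[best]; c=Q.mean(0); n=np.linalg.svd(Q-c)[2][2]; n*=np.sign(n[2])
    ex=-n.copy(); ex[2]=0; ex/=np.linalg.norm(ex); ey=np.cross([0,0,1],ex)
    u=np.cross(ey,n); u*=np.sign(u[2]); s=(Q-c)@u; t=(Q-c)@ey
    tm=(np.percentile(t,1)+np.percentile(t,99))/2
    # z = xr+0.064 on ramp
    X=Q@ex-(Q[:,2]-.064); xo=X.mean()
    org=ex*xo+ey*(c@ey+tm); org[2]=.018
    print("n",len(Q),"slope",np.degrees(np.arccos(n[2])).round(1),"yaw",np.degrees(np.arctan2(ex[1],ex[0])).round(1),"origin",(org*1000).round(1),"len",(np.ptp(s)*1000).round(1),"wid",((np.percentile(t,99)-np.percentile(t,1))*1000).round(1))
    return org,ex
E
python3 -m jog '[[-0.4,0,0,0,0,0],[-0.6,0,0,0,0,0],[-0.6,0,0,0,0,0],[-0.6,0,0,0,0,0],[-0.6,0,0,0,0,0]]'
python3 - <<'E'
from h import *
A=[]
for n in ["top","side"]:
    z=np.load(f"pics/{n}0.npz"); im,d=z["im"],z["d"]; m=vision.camera_model(n); C=cloud(d,m)
    H,S,V=cv2.split(cv2.cvtColor(im,cv2.COLOR_BGR2HSV))
    M=biggest((H>20)&(H<32)&(S>170)&(d>0)&(C[...,2]>.022)); P=C[M]; restfit(P)
    hm=(np.abs(C[...,2]-.054)<.006)&(np.abs(C[...,0]-.542)<.06)&(np.abs(C[...,1]-.007)<.08); hm=biggest(hm); print(n,"holder top",rect(C[hm]))
    rm=biggest(((H<5)|(H>175))&(S>150)&(d>0)); Q=C[rm]; Q=Q[Q[:,2]>.064]; print("head",rect(Q))
E
```

```text
t: 7.7
tcp_pos: [0.5188, -0.2465, 0.129]
tcp_rot: [0.76, 0.226, -0.584, 0.174]
ft_force: [-0.2, 0.4, -1.6]
opening: 0.0498
px [172 161  25  32 418]
n 185 slope 45.2 yaw 157.5 origin [541.3 195.8  18. ] len 93.6 wid 35.7
px [233 164  32  23 511]
top holder top (array([542.4,   7.5]), array([64.9, 89.8]), 0.2)
px [208 202  11  10  91]
head (array([453.3, 108.5]), array([26.7, 25.8]), 43.7)
px [154 266  37  39 724]
n 129 slope 43.9 yaw 162.5 origin [542.4 196.6  18. ] len 95.2 wid 34.2
px [202 209  45  36 681]
side holder top (array([540.1,   6.4]), array([94.9, 66.9]), 89.7)
px [223 261  14  17 189]
head (array([450.6, 109.6]), array([26.8, 26.1]), 21.2)
```

```bash
cat >> h.py <<'E'
import json
def rest_target(up=.004,off=.004,lift=0,org=(.542,.196,.018),yaw=160):
    r=json.load(open("rel.json")); rel=R.from_quat(r["q"]); rp=np.array(r["p"])
    ex=np.array([np.cos(np.radians(yaw)),np.sin(np.radians(yaw)),0]); Z=np.array([0,0,1.])
    u=(ex+Z)/2**.5; n=(Z-ex)/2**.5
    Rb=R.from_matrix(np.stack([-n,np.cross(u,-n),u],1))
    o=np.array(org)-.0074*ex+.057*Z+up*u+off*n+lift*Z
    return Rb*rel, o+Rb.apply(rp)
E
python3 - <<'E'
from h import *
print(state()["qpos"].round(2))
Rt,pt=rest_target(lift=.08); print(pt,Rt.apply([1,0,0])); plan(Rt,pt,maxs=.6)
E
```

```text
[-0.79  0.51  1.73  0.34  0.87 -0.01]
[0.5322052  0.19936005 0.1251671 ] [-0.47042017  0.16903712 -0.86610121]
turn total [ 8.977 -6.951 -1.177] rows 10 each [ 0.898 -0.695 -0.118]
shift total [ 1.447 -8.475  2.382] rows 15 each [ 0.096 -0.565  0.159]
```

```bash
python3 -m jog '[[0,0,0,0.898,-0.695,-0.118],[0,0,0,0.898,-0.695,-0.118],[0,0,0,0.898,-0.695,-0.118],[0,0,0,0.898,-0.695,-0.118],[0,0,0,0.898,-0.695,-0.118],[0,0,0,0.898,-0.695,-0.118],[0,0,0,0.898,-0.695,-0.118],[0,0,0,0.898,-0.695,-0.118],[0,0,0,0.898,-0.695,-0.118],[0,0,0,0.898,-0.695,-0.118]]'
python3 - <<'E'
from h import *
print(state()["qpos"].round(2))
Rt,pt=rest_target(lift=.08); plan(Rt,pt,maxs=.6)
E
```

```text
t: 8.7
tcp_pos: [0.5197, -0.2461, 0.1279]
tcp_rot: [-0.491, 0.088, 0.853, 0.151]
ft_force: [0.5, -0.5, -1.1]
opening: 0.0495
[-0.57  0.8   1.18 -0.11  1.67  1.37]
turn total [-0.032  0.016  0.004] rows 1 each [-0.032  0.016  0.004]
shift total [ 1.436 -8.462  2.407] rows 15 each [ 0.096 -0.564  0.16 ]
```

```bash
python3 -m jog '[[0.096,-0.564,0.16,0,0,0],[0.096,-0.564,0.16,0,0,0],[0.096,-0.564,0.16,0,0,0],[0.096,-0.564,0.16,0,0,0],[0.096,-0.564,0.16,0,0,0],[0.096,-0.564,0.16,0,0,0],[0.096,-0.564,0.16,0,0,0],[0.096,-0.564,0.16,0,0,0]]'
python3 -m jog '[[0.096,-0.564,0.16,0,0,0],[0.096,-0.564,0.16,0,0,0],[0.096,-0.564,0.16,0,0,0],[0.096,-0.564,0.16,0,0,0],[0.096,-0.564,0.16,0,0,0],[0.096,-0.564,0.16,0,0,0],[0.092,-0.566,0.167,0,0,0],[0,0,0,0,0,0]]'
python3 - <<'E'
from h import *
print(state()["qpos"].round(2))
im,d,C,m,H,S,V=look("wrist","pics/w5.png",0); im,d,C,m,H,S,V=look("side","pics/s5.png",0)
G=biggest((H>50)&(H<80)&(S>120)&(d>0)&(C[...,0]>.4)); Q=C[G]; print(Q.mean(0).round(3),Q.min(0).round(3),Q.max(0).round(3))
M=biggest((H>20)&(H<32)&(S>170)&(d>0)&(C[...,2]>.022)); restfit(C[M])
cv2.imwrite("pics/s5c.png",np.hstack([cv2.resize(im[180:330,100:250],(400,400)),cv2.resize(cv2.imread("pics/w5.png"),(400,400))]))
Rt,pt=rest_target(); plan(Rt,pt,maxs=.4)
E
```

```text
t: 9.5
tcp_pos: [0.5261, -0.0078, 0.126]
tcp_rot: [-0.493, 0.087, 0.853, 0.15]
ft_force: [-0.1, 0.1, -0.7]
opening: 0.0498
t: 10.3
tcp_pos: [0.5313, 0.2026, 0.125]
tcp_rot: [-0.493, 0.086, 0.853, 0.148]
ft_force: [-1.1, -0.2, -0.9]
opening: 0.0497
[0.05 0.76 1.3  0.19 1.57 1.92]
px [148 233  31  23 393]
[0.525 0.205 0.188] [0.5   0.102 0.017] [0.625 0.227 0.211]
px [154 265  37  40 736]
n 125 slope 41.8 yaw -110.5 origin [537. 171.  18.] len 46.3 wid 88.4
turn total [ 0.008 -0.009 -0.014] rows 1 each [ 0.008 -0.009 -0.014]
shift total [ 1.377 -0.01  -0.805] rows 4 each [ 0.344 -0.002 -0.201]
```

View pics/s5c.png

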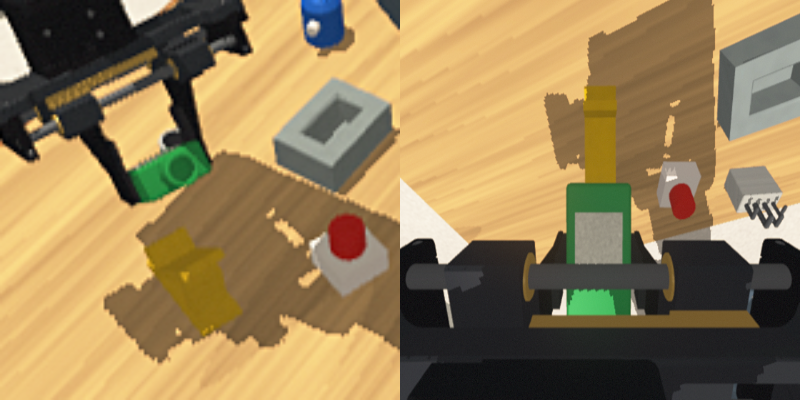

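The side view shows the bottle above the rest. In the wrist view the rest's strip and the bottle line up, both at about column 600. Descending now.

```bash
python3 -m jog '[[0.344,-0.002,-0.201,0,0,0],[0.344,-0.002,-0.201,0,0,0],[0.344,-0.002,-0.201,0,0,0],[0.2,-0.002,-0.12,0,0,0],[0.145,-0.002,-0.082,0,0,0],[0,0,0,0,0,0]]'
python3 -m jog '[[0.03,0,-0.018,0,0,0],[0.03,0,-0.018,0,0,0],[0,0,0,0,0,0]]'
python3 - <<'E'
from h import *
Rt,pt=rest_target(); print((pt-pose()[1]).round(4))
E
```

```text
t: 11.0
tcp_pos: [0.5323, 0.1984, 0.0449]
tcp_rot: [-0.492, 0.088, 0.853, 0.15]
ft_force: [0.3, 0.3, -1.5]
opening: 0.0497
t: 11.3
tcp_pos: [0.5332, 0.1991, 0.0427]
tcp_rot: [-0.493, 0.087, 0.852, 0.15]
ft_force: [0.4, 0.7, -1.3]
opening: 0.0503
[-0.001   0.0003  0.0024]
```

```bash
python3 -m jog '[[0.025,0,-0.015,0,0,0],[0,0,0,0,0,0]]'; python3 -m jog '[[0.025,0,-0.015,0,0,0],[0,0,0,0,0,0]]'; python3 -m jog '[[0,0,0,0,0,0],[0,0,0,0,0,0],[0,0,0,0,0,0],[0,0,0,0,0,0],[0,0,0,0,0,0],[0,0,0,0,0,0]]' 0
python3 -m jog '[[0,0,0,0,0,0],[0,0,0,0,0,0],[0,0,0,0,0,0]]'
python3 - <<'E'
from h import *
print((rest_target()[1]-pose()[1]).round(4))
im,d,C,m,H,S,V=look("side","pics/s6.png",0)
G=biggest((H>50)&(H<80)&(S>120)&(d>0)&(C[...,0]>.4)); Q=C[G]; print(Q.mean(0).round(3),np.percentile(Q,[1,99],axis=0).round(3))
cv2.imwrite("pics/s6c.png",cv2.resize(im[200:320,90:270],None,fx=4,fy=4))
E
```

```text
t: 11.5
tcp_pos: [0.5329, 0.1991, 0.0411]
tcp_rot: [-0.493, 0.087, 0.853, 0.15]
ft_force: [0.1, 0.6, 0.1]
opening: 0.0501
t: 11.7
tcp_pos: [0.5323, 0.1993, 0.0404]
tcp_rot: [-0.492, 0.087, 0.853, 0.15]
ft_force: [-2.2, 0.4, 4.2]
opening: 0.0497
t: 12.3
tcp_pos: [0.533, 0.1989, 0.0392]
tcp_rot: [-0.493, 0.087, 0.853, 0.15]
ft_force: [-0.2, -0.4, -0.4]
opening: 0.0848
t: 12.6
tcp_pos: [0.5329, 0.199, 0.0394]
tcp_rot: [-0.493, 0.087, 0.853, 0.15]
ft_force: [-0.1, -0.2, 0.1]
opening: 0.0868
[-0.0007  0.0004  0.0058]
px [152 261  34  22 409]
[0.53  0.205 0.099] [[0.502 0.177 0.051]
 [0.585 0.224 0.124]]
```

View pics/s6c.png

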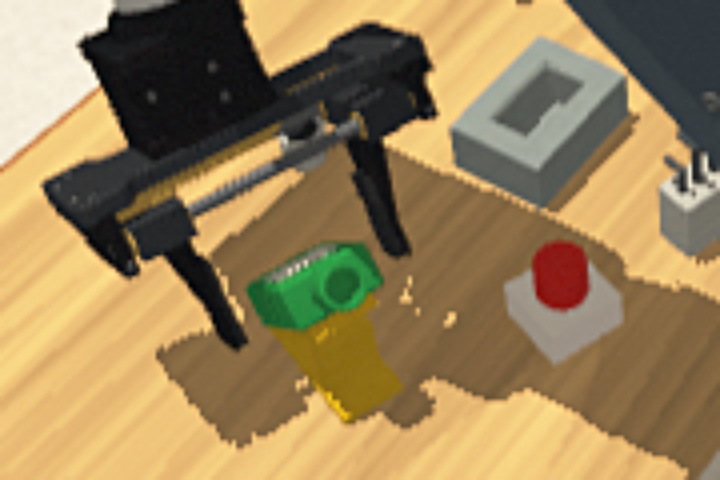

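The bottle leans on the rest, neck up the slope, and the fingers are fully clear. Contact came within 1 mm of the predicted height. Next I'll back off and turn to the axis-aligned second grasp.

```bash
cat >> h.py <<'E'
def grip2(ztip,off=0):
    ex=np.array([np.cos(np.radians(160)),np.sin(np.radians(160)),0]); Z=np.array([0,0,1.]); u=(ex+Z)/2**.5; n=(Z-ex)/2**.5
    o=np.array([.542,.196,.018])-.0074*ex+.057*Z+off*n
    return frame(-u,np.cross(u,-n)),o+u*(ztip-.031)
E
python3 -m jog '[[-0.4,0,0,0,0,0],[-0.6,0,0,0,0,0],[-0.6,0,0,0,0,0],[-0.6,0,0,0,0,0],[-0.6,0,0,0,0,0],[-0.6,0,0,0,0,0],[-0.6,0,0,0,0,0]]'
python3 - <<'E'
from h import *
Rt,pt=grip2(.13); print(pt, state()["qpos"].round(2)); plan(Rt,pt,maxs=.6)
E
```

```text
t: 13.35
tcp_pos: [0.627, 0.1649, 0.2138]
tcp_rot: [-0.493, 0.087, 0.853, 0.15]
ft_force: [-0.8, 0.6, -0.7]
opening: 0.0874
[0.48317189 0.21741168 0.14500357] [-0.    0.79  0.95  0.18  1.89  1.93]
turn total [ 1.0000e-02  1.2489e+01 -1.6000e-02] rows 14 each [ 0.001  0.892 -0.001]
shift total [-1.193e+00 -2.000e-03  3.139e+00] rows 6 each [-0.199 -0.     0.523]
```

```bash
python3 -m jog '[[0,0,0,0,0.892,0],[0,0,0,0,0.892,0],[0,0,0,0,0.892,0],[0,0,0,0,0.892,0],[0,0,0,0,0.892,0],[0,0,0,0,0.892,0],[0,0,0,0,0.892,0]]'
python3 -m jog '[[0,0,0,0,0.892,0],[0,0,0,0,0.892,0],[0,0,0,0,0.892,0],[0,0,0,0,0.892,0],[0,0,0,0,0.892,0],[0,0,0,0,0.892,0],[0,0,0,0,0.892,0]]'
python3 -m jog '[[-0.199,0,0.523,0,0,0],[-0.199,0,0.523,0,0,0],[-0.199,0,0.523,0,0,0],[-0.199,0,0.523,0,0,0],[-0.199,0,0.523,0,0,0],[-0.199,0,0.523,0,0,0],[0,0,0,0,0,0],[0,0,0,0,0,0]]'
python3 - <<'E'
from h import *
Rt,pt=grip2(.008); print(pt, state()["qpos"].round(2)); plan(Rt,pt,maxs=.5)
im,d,C,m,H,S,V=look("wrist","pics/w7.png",0); R0,p0=pose()
T=R0.inv().apply((C-p0).reshape(-1,3)).reshape(C.shape)*1000
M=(H>50)&(H<80)&(S>120)&(d>0)&(np.abs(T[...,1])<60)&(T[...,0]<200); M=biggest(M); P=T[M]
print("bottle in tool: pct1/50/99",np.percentile(P,[1,50,99],axis=0).round(1))
B=P[P[:,0]>np.percentile(P[:,0],60)]; print("body",rect(B[:,[1,0]]/1), np.percentile(B[:,2],[5,25,50]).round(1),np.percentile(B[:,1],[2,98]).round(1))
E
```

```text
t: 14.05
tcp_pos: [0.6268, 0.1652, 0.2134]
tcp_rot: [0.742, -0.131, -0.648, -0.114]
ft_force: [0.2, -0.4, -0.1]
opening: 0.0872
t: 14.75
tcp_pos: [0.6381, 0.1565, 0.2402]
tcp_rot: [0.898, -0.145, -0.412, -0.06]
ft_force: [-1.1, 1.1, -0.6]
opening: 0.0874
t: 15.55
tcp_pos: [0.5088, 0.1887, 0.2372]
tcp_rot: [0.881, -0.126, -0.451, -0.062]
ft_force: [0.0, 0.3, 0.4]
opening: 0.087
[0.56423637 0.18790662 0.05873654] [ 0.37  0.26  1.98 -0.8   0.53  2.85]
turn total [0.509 1.526 0.387] rows 2 each [0.254 0.763 0.193]
shift total [ 3.265 -0.364  1.783] rows 7 each [ 0.466 -0.052  0.255]
px [ 243  220   42   57 1466]
bottle in tool: pct1/50/99 [[ 95.6 -40.1  44.7]
 [119.4 -16.7  61. ]
 [188.8   7.4  82.4]]
body (array([-16328.1, 155603.2]), array([70304.5, 47602. ]), 88.8) [45.6 49.6 55.3] [-39.5   7.5]
```

View pics/w7.png

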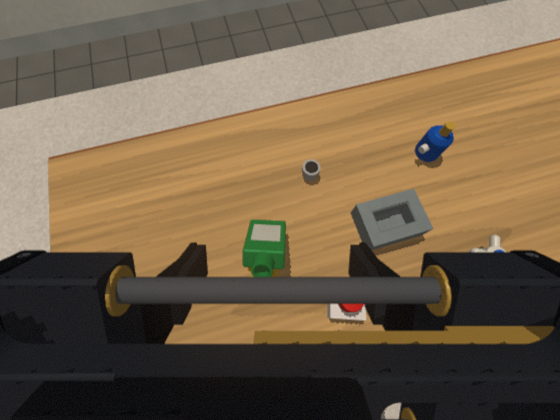

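The wrist view shows the bottle still on the rest at (265,245). Joint 6 reached its limit of 2.85 and cut the turn short, since a 45° tool is near the wrist singularity. I'll grip 25° off the bottle's axis instead, which keeps the tool steeper.

```bash
cat >> h.py <<'E'
def grip3(back=0,b=25,ztip=.005,nt=0.):
    ex=np.array([np.cos(np.radians(160)),np.sin(np.radians(160)),0]); Z=np.array([0,0,1.]); u=(ex+Z)/2**.5; n=(Z-ex)/2**.5
    o=np.array([.542,.196,.018])-.0074*ex+.057*Z; b=np.radians(b); x=-u*np.cos(b)-n*np.sin(b)
    return frame(x,np.cross(u,-n)),o+u*ztip+n*nt+x*(.031-back)
E
python3 - <<'E'
from h import *
Rt,pt=grip3(.1); print(pt); plan(Rt,pt,maxs=.6)
E
```

```text
[0.52345524 0.20274974 0.14337432]
turn total [ 0.576 -2.642  0.268] rows 3 each [ 0.192 -0.881  0.089]
shift total [ 1.822 -0.361  0.486] rows 4 each [ 0.455 -0.09   0.122]
```

```bash
python3 -m jog '[[0,0,0,0.192,-0.881,0.089],[0,0,0,0.192,-0.881,0.089],[0,0,0,0.192,-0.881,0.089],[0,0,0,0,0,0]]'
python3 -m jog '[[0.3,-0.09,0.122,0,0,0],[0.3,-0.09,0.122,0,0,0],[0.3,-0.09,0.122,0,0,0],[0,0,0,0,0,0]]'
python3 - <<'E'
from h import *
print(state()["qpos"].round(2)); Rt,pt=grip3(.1); plan(Rt,pt)
im,d,C,m,H,S,V=look("wrist","pics/w8.png",0)
ex=np.array([np.cos(np.radians(160)),np.sin(np.radians(160)),0]); Z=np.array([0,0,1.]); u=(ex+Z)/2**.5; n=(Z-ex)/2**.5; y=np.cross(u,-n)
o=np.array([.542,.196,.018])-.0074*ex+.057*Z
M=biggest((((H>50)&(H<80)&(S>120))|((S<60)&(V>100)))&(d>0)&(np.linalg.norm(C-o,axis=-1)<.09)); P=(C[M]-o)@np.stack([n,y,u],1)*1000
print("in expected bottle frame n,y,u",np.percentile(P,[1,5,50,95,99],axis=0).round(1))
F=P[(P[:,0]>8)&(P[:,2]<30)&(P[:,2]>-40)]; print("face",len(F),np.median(F[:,0]).round(2),np.percentile(F[:,1],[1,99]).round(1),"slopes",np.linalg.lstsq(np.c_[F[:,1:],np.ones(len(F))],F[:,0],rcond=None)[0].round(3))
for s in (1,-1):
    pass
e=[np.percentile(F[(F[:,2]>a)&(F[:,2]<a+15)][:,1],[2,98]).mean().round(1) for a in (-40,-25,-10,5)]; print("mid y along u",e)
E
```

```text
t: 16.0
tcp_pos: [0.514, 0.1875, 0.2387]
tcp_rot: [0.809, -0.143, -0.561, -0.101]
ft_force: [0.4, -0.8, -0.0]
opening: 0.0871
t: 16.4
tcp_pos: [0.5098, 0.2005, 0.1853]
tcp_rot: [0.806, -0.144, -0.565, -0.097]
ft_force: [-1.0, -0.3, 0.5]
opening: 0.087
[ 0.3   0.36  1.84 -0.34  0.69  2.46]
turn total [ 0.021 -0.001 -0.048] rows 1 each [ 0.021 -0.001 -0.048]
shift total [ 0.87  -0.135  0.06 ] rows 2 each [ 0.435 -0.068  0.03 ]
px [ 247  172   49   77 2985]
in expected bottle frame n,y,u [[-10.2 -23.6 -39.8]
 [ -8.7 -21.5 -33.7]
 [ 12.6  -0.1  23.2]
 [ 14.2  21.   55.1]
 [ 14.6  23.2  56.2]]
face 1672 13.33 [-23.8  23.2] slopes [ 7.0000e-03 -2.0000e-02  1.3267e+01]
mid y along u [np.float64(-0.7), np.float64(-0.5), np.float64(-0.2), np.float64(-0.0)]
```

The bottle sits within 0.5 mm of the expected pose (face at +13.3 mm, midline −0.4 mm, rim at +57 mm). Taking it now.

```bash
python3 -m jog '[[0.435,-0.068,0.03,0.02,0,-0.04],[0.435,-0.067,0.03,0,0,0],[0,0,0,0,0,0]]'
python3 -m jog '[[0.4,0,0,0,0,0],[0.4,0,0,0,0,0],[0.4,0,0,0,0,0],[0.4,0,0,0,0,0],[0.25,0,0,0,0,0],[0.15,0,0,0,0,0],[0,0,0,0,0,0]]'
python3 - <<'E'
from h import *
Rt,pt=grip3(0); plan(Rt,pt)
E
python3 -m jog '[[0,0,0,0,0,0],[0,0,0,0,0,0],[0,0,0,0,0,0],[0,0,0,0,0,0],[0,0,0,0,0,0],[0,0,0,0,0,0],[0,0,0,0,0,0],[0,0,0,0,0,0]]' 1
python3 - <<'E'
from h import *
R0,p0=pose()
ex=np.array([np.cos(np.radians(160)),np.sin(np.radians(160)),0]); Z=np.array([0,0,1.]); u=(ex+Z)/2**.5; n=(Z-ex)/2**.5
Rb=R.from_matrix(np.stack([-n,np.cross(u,-n),u],1)); o=np.array([.542,.196,.018])-.0074*ex+.057*Z+.0003*n
rp=Rb.inv().apply(p0-o); print((rp*1000).round(1),(Rb.inv()*R0).as_rotvec(degrees=True).round(1))
json.dump(dict(q=(Rb.inv()*R0).as_quat().tolist(),p=rp.tolist()),open("rel2.json","w"))
E
```

```text
t: 16.75
tcp_pos: [0.5252, 0.2027, 0.1448]
tcp_rot: [0.807, -0.142, -0.564, -0.1]
ft_force: [0.0, -0.2, -0.6]
opening: 0.0872
t: 17.45
tcp_pos: [0.5585, 0.1915, 0.0523]
tcp_rot: [0.808, -0.142, -0.563, -0.101]
ft_force: [0.2, -0.2, -0.3]
opening: 0.0866
turn total [-0.018 -0.035  0.022] rows 1 each [-0.018 -0.035  0.022]
shift total [0.037 0.028 0.069] rows 1 each [0.037 0.028 0.069]
t: 18.25
tcp_pos: [0.5582, 0.1915, 0.0525]
tcp_rot: [0.808, -0.142, -0.563, -0.101]
ft_force: [-1.3, -1.1, 2.8]
opening: 0.0497
[  9.6  -1.3 -22.6] [ 0.  65.2 -0.2]
```

```bash
cat >> h.py <<'E'
def hold_target(h,c=(.5415,.007),yaw=180.,fn="rel2.json"):
    r=json.load(open(fn)); rel=R.from_quat(r["q"]); rp=np.array(r["p"]); rp[1]=0
    Rb=R.from_euler("z",yaw,degrees=True); o=np.array([c[0],c[1],.054+.015+h])
    return Rb*rel,o+Rb.apply(rp)
E
python3 - <<'E'
from h import *
R0,p0=pose(); plan(R0,p0+[0,0,.13],maxs=.6)
Rt,pt=hold_target(.08); print(pt,(R0.inv()*Rt).as_rotvec(degrees=True)/6)
print("shift after lift in target frame", Rt.inv().apply(pt-p0-[0,0,.13])/.05)
E
```

```text
turn total [0. 0. 0.] rows 0 each [0. 0. 0.]
shift total [-2.44  -0.007 -0.898] rows 5 each [-0.488 -0.001 -0.18 ]
[0.53191191 0.007      0.12643688] [-3.39979262 -7.42977672  0.15064665]
shift after lift in target frame [1.22965336e+00 3.69320291e+00 1.03667679e-03]
```

```bash
python3 -m jog '[[-0.3,0,-0.11,0,0,0],[-0.535,0,-0.197,0,0,0],[-0.535,0,-0.197,0,0,0],[-0.535,0,-0.197,0,0,0],[-0.535,0,-0.197,0,0,0],[0,0,0,0,0,0]]'
python3 -m jog '[[0,0,0,-0.378,-0.826,0.017],[0,0,0,-0.378,-0.826,0.017],[0,0,0,-0.378,-0.826,0.017],[0,0,0,-0.378,-0.826,0.017],[0,0,0,-0.378,-0.826,0.017],[0,0,0,-0.378,-0.826,0.017],[0,0,0,-0.378,-0.826,0.017],[0,0,0,-0.378,-0.826,0.017],[0,0,0,-0.378,-0.826,0.017]]'
python3 -m jog '[[0,0.53,0,0,0,0],[0,0.53,0,0,0,0],[0,0.53,0,0,0,0],[0,0.53,0,0,0,0],[0,0.53,0,0,0,0],[0,0.53,0,0,0,0],[0,0.53,0,0,0,0],[0,0,0,0,0,0]]'
python3 - <<'E'
from h import *
print(state()["qpos"].round(2)); Rt,pt=hold_target(.08); plan(Rt,pt)
im,d,C,m,H,S,V=look("wrist","pics/w9.png",0)
hm=biggest((np.abs(C[...,2]-.054)<.005)&(S<60)&(np.abs(C[...,0]-.542)<.06)&(np.abs(C[...,1]-.007)<.08)&(d>0)); print("holder top",rect(C[hm]),np.median(C[hm][:,2]))
E
```

```text
t: 18.85
tcp_pos: [0.5612, 0.1922, 0.1867]
tcp_rot: [0.81, -0.141, -0.56, -0.102]
ft_force: [1.4, 1.2, -0.5]
opening: 0.0498
t: 19.75
tcp_pos: [0.558, 0.1908, 0.1807]
tcp_rot: [-0.537, -0.0, 0.844, 0.001]
ft_force: [0.4, -0.4, -0.7]
opening: 0.05
t: 20.55
tcp_pos: [0.5574, 0.0023, 0.1802]
tcp_rot: [-0.538, 0.002, 0.843, 0.003]
ft_force: [-0.4, 0.8, -1.5]
opening: 0.05
[-0.16  0.67  1.27 -0.06  1.63  1.43]
turn total [-0.041  0.021 -0.   ] rows 1 each [-0.041  0.021 -0.   ]
shift total [ 1.19  -0.092  0.013] rows 2 each [ 0.595 -0.046  0.006]
px [ 228  135   89   55 3289]
holder top (array([543.9,   8.3]), array([64.9, 89.6]), 0.3) 0.05259057969316833
```

View pics/w9.png

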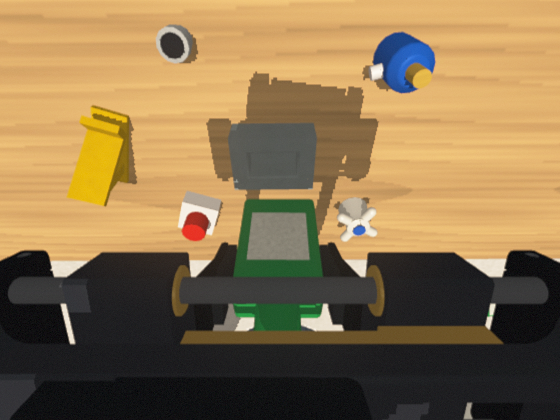

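```bash
cat >> h.py <<'E'
def heldcheck(fn):
    r=json.load(open("rel2.json")); rel=R.from_quat(r["q"]); rp=np.array(r["p"]); rp[1]=0
    R0,p0=pose(); Rb=R0*rel.inv(); o=p0-Rb.apply(rp)
    im,d,C,m,H,S,V=look("wrist",fn,0)
    M=biggest((((H>50)&(H<80)&(S>120))|((S<60)&(V>100)))&(d>0)&(np.linalg.norm(C-o,axis=-1)<.08))
    W=C[M]; P=Rb.inv().apply(W-o)*1000
    F=P[(P[:,0]<-8)&(P[:,2]<30)&(P[:,2]>-44)]
    print("bottle o",(o*1000).round(1),"z axis",Rb.apply([0,0,1]).round(3),"y axis",Rb.apply([0,1,0]).round(3)); print("face x",np.median(F[:,0]).round(2),"slopes y,z",np.linalg.lstsq(np.c_[F[:,1:],np.ones(len(F))],F[:,0],rcond=None)[0].round(3),"y",np.percentile(F[:,1],[1,99]).round(1),"z",np.percentile(P[:,2],[0.5,1]).round(1))
    for k in (-40,-25,-10,5): print(k,np.percentile(F[(F[:,2]>k)&(F[:,2]<k+15)][:,1],[2,98]).round(1) if len(F) else 0)
    hm=biggest((np.abs(C[...,2]-.054)<.005)&(S<60)&(np.abs(C[...,0]-.542)<.06)&(np.abs(C[...,1]-.007)<.08)&(d>0)); print("holder top",rect(C[hm]),np.median(C[hm][:,2]))
E
python3 - <<'E'
from h import *
heldcheck("pics/w10.png")
E
```

```text
px [ 234  200   89   76 5590]
bottle o [566.9   4.3 202.9] z axis [ 0.002 -0.     1.   ] y axis [-0.003 -1.    -0.   ]
face x -14.53 slopes y,z [-7.0000e-03  1.9000e-02 -1.4412e+01] y [-23.6  23.5] z [-40.5 -39.9]
-40 [-22.5  23.2]
-25 [-22.4  23. ]
-10 [-22.9  22.8]
5 [-23.7  22.9]
px [ 230  135   89   54 3304]
holder top (array([543.9,   8.3]), array([90.1, 65.1]), 89.9) 0.052560038795115366
```

The wrist view shows the holder at (272,155) and the bottle upright in the grip. Relative to the bottle, the wrist camera puts the holder centre at x 542.4, y 7.9 mm. I'll go to 5 mm above the mouth.

Run:
```python
from h import *
Rt,pt=hold_target(.06,(.5424,.0078)); plan(Rt,pt)
Rt,pt=hold_target(.035,(.5424,.0078)); plan(Rt,pt)
```

```text
turn total [-0.009  0.023  0.014] rows 1 each [-0.009  0.023  0.014]
shift total [ 1.552 -0.042 -0.179] rows 3 each [ 0.517 -0.014 -0.06 ]
turn total [-0.009  0.023  0.014] rows 1 each [-0.009  0.023  0.014]
shift total [ 2.006 -0.041 -0.389] rows 3 each [ 0.669 -0.014 -0.13 ]
```

```bash
python3 -m jog '[[0.517,-0.014,-0.06,0,0.02,0.01],[0.517,-0.014,-0.06,0,0,0],[0.518,-0.014,-0.06,0,0,0],[0.25,0,-0.115,0,0,0],[0.2,0,-0.095,0,0,0],[0,0,0,0,0,0],[0,0,0,0,0,0]]'
python3 - <<'E'
from h import *
Rt,pt=hold_target(.02,(.5424,.0078)); plan(Rt,pt)
E
```

```text
t: 21.35
tcp_pos: [0.5347, 0.0081, 0.0833]
tcp_rot: [-0.54, 0.0, 0.842, 0.001]
ft_force: [-0.1, -1.2, -0.4]
opening: 0.0496
turn total [ 0.005 -0.03  -0.013] rows 1 each [ 0.005 -0.03  -0.013]
shift total [ 0.322  0.007 -0.108] rows 1 each [ 0.322  0.007 -0.108]
```

```bash
python3 -m jog '[[0.161,0.003,-0.054,0,-0.015,0],[0.161,0.003,-0.054,0,-0.015,0],[0,0,0,0,0,0]]'
python3 -m jog '[[0.09,0,-0.042,0,0,0],[0,0,0,0,0,0]]'
python3 -m jog '[[0.09,0,-0.042,0,0,0],[0,0,0,0,0,0]]'
python3 - <<'E'
from h import *
Rt,pt=hold_target(.0,(.5424,.0078)); plan(Rt,pt); print(pt-pose()[1])
E
```

```text
t: 21.65
tcp_pos: [0.5312, 0.0069, 0.0708]
tcp_rot: [-0.537, 0.001, 0.844, 0.0]
ft_force: [-3.0, -0.5, 18.2]
opening: 0.0497
t: 21.85
tcp_pos: [0.53, 0.0069, 0.0683]
tcp_rot: [-0.536, 0.001, 0.844, 0.0]
ft_force: [-4.9, -0.0, 29.0]
opening: 0.0496
t: 22.05
tcp_pos: [0.5286, 0.0069, 0.064]
tcp_rot: [-0.534, 0.001, 0.845, 0.0]
ft_force: [-6.4, -0.4, 33.2]
opening: 0.0499
turn total [ 0.002  0.099 -0.03 ] rows 1 each [ 0.002  0.099 -0.03 ]
shift total [ 0.283 -0.019 -0.223] rows 1 each [ 0.283 -0.019 -0.223]
[ 0.00418175  0.00093928 -0.01752747]
```

Contact came about 8 mm too high, with a −x push, so it looks caught on the far edge. I'll check how the bottle sits.

Run:
```python
from h import *
heldcheck("pics/w11.png")
im,d,C,m,H,S,V=look("side","pics/s11.png",0)
cv2.imwrite("pics/s11c.png",np.hstack([cv2.resize(im[170:260,170:280],(440,400)),cv2.resize(cv2.imread("pics/w11.png")[100:340,150:410],(360,400))]))
```

```text
px [ 235  202   86   74 5692]
bottle o [538.5   6.9  86.4] z axis [0.01  0.003 1.   ] y axis [ 0.001 -1.     0.003]
face x -14.4 slopes y,z [-4.000e-03  2.280e-01 -1.387e+01] y [-24.1  23.4] z [-31.1 -30.6]
-40 [-23.3  22.9]
-25 [-23.5  23. ]
-10 [-23.7  23. ]
5 [-23.8  22.9]
px [ 206  176  141   69 5154]
holder top (array([545.5,   8.2]), array([62.3, 90.2]), 0.5) 0.05269469337347431
```

View pics/s11c.png

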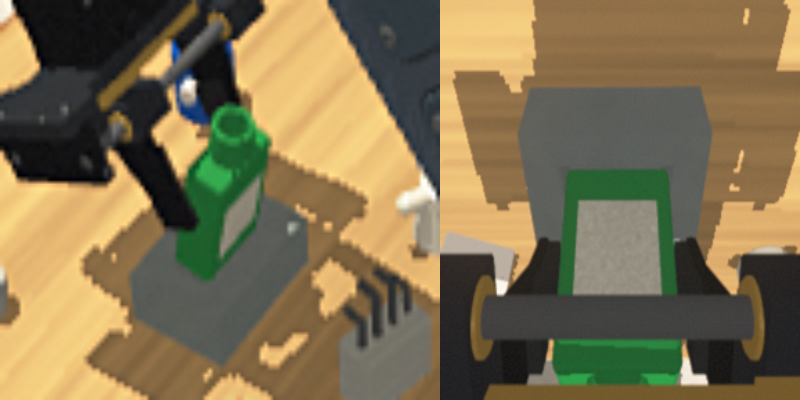

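The bottle's foot caught the far edge of the slot. It tilted about 12° in the grip, neck towards the robot, and slid up it a little. I'll lift clear and measure its pose in the grip again.

```bash
python3 -m jog '[[-0.18,0,0.084,0,0,0],[-0.27,0,0.126,0,0,0],[-0.36,0,0.168,0,0,0],[-0.27,0,0.126,0,0,0],[0,0,0,0,0,0],[0,0,0,0,0,0]]'
python3 - <<'E'
from h import *
heldcheck("pics/w12.png")
E
```

```text
t: 22.75
tcp_pos: [0.5319, 0.0077, 0.1158]
tcp_rot: [-0.539, 0.0, 0.843, 0.001]
ft_force: [0.4, 0.4, -1.6]
opening: 0.0499
px [ 235  202   86   74 5588]
bottle o [541.5   7.7 138.4] z axis [0.    0.001 1.   ] y axis [ 0.001 -1.     0.001]
face x -14.2 slopes y,z [-3.000e-03  2.190e-01 -1.376e+01] y [-24.   23.3] z [-30.9 -30.4]
-40 [-22.9  22.9]
-25 [-23.4  22.7]
-10 [-23.4  22.9]
5 [-23.6  22.9]
px [ 221  142  114   67 4693]
holder top (array([544. ,   8.2]), array([64.6, 90.1]), 0.6) 0.05261184319339504
```

Run:
```python
from h import *
r=json.load(open("rel2.json")); rel=R.from_quat(r["q"]); rp=np.array(r["p"]); rp[1]=0
Rn=R.from_euler("y",.197); on=np.array([.0022,0,.0062])
json.dump(dict(q=(Rn.inv()*rel).as_quat().tolist(),p=Rn.inv().apply(rp-on).tolist()),open("rel2.json","w"))
Rt,pt=hold_target(.06,(.542,.0078)); plan(Rt,pt); print(pt,Rt.apply([1,0,0]))
```

```text
turn total [ 0.007 -1.863 -0.005] rows 3 each [ 0.002 -0.621 -0.002]
shift total [ 0.238 -0.001 -0.117] rows 1 each [ 0.238 -0.001 -0.117]
[0.52912505 0.0078     0.10223926] [-0.58896161  0.0023299  -0.80815765]
```

```bash
python3 -m jog '[[0,0,0,0,-0.621,0],[0,0,0,0,-0.621,0],[0,0,0,0,-0.621,0],[0.12,0,-0.06,0,0,0],[0.118,0,-0.057,0,0,0],[0,0,0,0,0,0],[0,0,0,0,0,0],[0,0,0,0,0,0]]'
python3 - <<'E'
from h import *
heldcheck("pics/w13.png")
Rt,pt=hold_target(.034,(.542,.0078)); plan(Rt,pt); print(Rt.inv().apply([0,0,-.005])/.05)
E
```

```text
t: 23.6
tcp_pos: [0.5294, 0.0077, 0.1033]
tcp_rot: [-0.454, 0.0, 0.891, 0.001]
ft_force: [-0.0, 0.3, -0.3]
opening: 0.0497
px [ 235  202   86   74 5572]
bottle o [542.2   7.7 130.1] z axis [-0.002  0.     1.   ] y axis [ 0.001 -1.     0.   ]
face x -14.79 slopes y,z [-3.0000e-03  2.0000e-02 -1.4526e+01] y [-23.9  23.3] z [-40.4 -40.1]
-40 [-23.3  22.8]
-25 [-23.3  22.7]
-10 [-23.7  22.9]
5 [-23.8  22.7]
px [ 214  142  128   63 5228]
holder top (array([544.1,   8.1]), array([66.1, 89.8]), 0.5) 0.05260419405020075
turn total [ 0.005 -0.018 -0.008] rows 1 each [ 0.005 -0.018 -0.008]
shift total [ 0.443 -0.003 -0.313] rows 1 each [ 0.443 -0.003 -0.313]
[ 8.08157654e-02  8.02576074e-05 -5.88965672e-02]
```

Slope, face and midline now match the upright values, and the bottle and holder centres agree in the same camera (544.0/544.1 and 8.0/8.1 mm). Descending slowly.

```bash
python3 -m jog '[[0.11,0,-0.078,0,0,0],[0.11,0,-0.078,0,0,0],[0.11,0,-0.078,0,0,0],[0.113,0,-0.079,0,0,0],[0,0,0,0,0,0],[0,0,0,0,0,0],[0,0,0,0,0,0]]'
python3 - <<'E'
from h import *
for i in range(3):
    Rt,pt=hold_target(.034,(.542,.0078)); print(((pt-pose()[1])*1000).round(2),(Rt.inv()*pose()[0]).as_rotvec(degrees=True).round(2))
    vision.capture("top")
E
python3 -m jog '[[0.04,0,-0.029,0,0,0],[0.04,0,-0.029,0,0,0],[0,0,0,0,0,0],[0,0,0,0,0,0]]'
python3 -m jog '[[0.03,0,-0.022,0,0,0],[0,0,0,0,0,0],[0,0,0,0,0,0]]'
```

```text
t: 24.35
tcp_pos: [0.5293, 0.0077, 0.0757]
tcp_rot: [-0.454, 0.0, 0.891, 0.001]
ft_force: [0.5, 0.3, -0.9]
opening: 0.0495
[-0.13  0.11  0.5 ] [-0.03  0.05  0.05]
[-0.22  0.13  0.39] [-0.03  0.07  0.05]
[-0.2   0.14  0.33] [-0.03  0.08  0.05]
t: 24.9
tcp_pos: [0.5289, 0.0077, 0.0706]
tcp_rot: [-0.453, 0.0, 0.891, 0.001]
ft_force: [0.2, -0.3, -0.4]
opening: 0.0497
t: 25.2
tcp_pos: [0.529, 0.0077, 0.0688]
tcp_rot: [-0.454, 0.0, 0.891, 0.001]
ft_force: [-0.2, -0.6, -0.4]
opening: 0.0495
```

```bash
python3 -m jog '[[0.04,0,-0.029,0,0,0],[0.04,0,-0.029,0,0,0],[0,0,0,0,0,0],[0,0,0,0,0,0]]'
python3 -m jog '[[0.04,0,-0.029,0,0,0],[0.04,0,-0.029,0,0,0],[0,0,0,0,0,0],[0,0,0,0,0,0]]'
```

```text
t: 25.6
tcp_pos: [0.5289, 0.0077, 0.0638]
tcp_rot: [-0.453, 0.0, 0.891, 0.001]
ft_force: [0.2, 0.4, -1.5]
opening: 0.0493
t: 26.0
tcp_pos: [0.529, 0.0077, 0.0589]
tcp_rot: [-0.454, 0.0, 0.891, 0.001]
ft_force: [-0.3, 0.6, -0.6]
opening: 0.0496
```

```bash
python3 -m jog '[[0.04,0,-0.029,0,0,0],[0.04,0,-0.029,0,0,0],[0.04,0,-0.029,0,0,0],[0.04,0,-0.029,0,0,0],[0,0,0,0,0,0],[0,0,0,0,0,0]]'
python3 -m jog '[[0.04,0,-0.029,0,0,0],[0.02,0,-0.015,0,0,0],[0,0,0,0,0,0],[0,0,0,0,0,0]]'
python3 -m jog '[[0.02,0,-0.015,0,0,0],[0,0,0,0,0,0],[0,0,0,0,0,0]]'
```

```text
t: 26.6
tcp_pos: [0.529, 0.0077, 0.049]
tcp_rot: [-0.454, 0.0, 0.891, 0.001]
ft_force: [0.5, -0.8, -1.2]
opening: 0.0498
t: 27.0
tcp_pos: [0.529, 0.0077, 0.0454]
tcp_rot: [-0.454, 0.0, 0.891, 0.001]
ft_force: [-0.8, 0.3, -1.7]
opening: 0.0492
t: 27.3
tcp_pos: [0.529, 0.0077, 0.0441]
tcp_rot: [-0.454, 0.0, 0.891, 0.001]
ft_force: [0.1, 0.4, -1.0]
opening: 0.0497
```

```bash
python3 -m jog '[[0.02,0,-0.015,0,0,0],[0,0,0,0,0,0],[0,0,0,0,0,0]]'
python3 -m jog '[[0.02,0,-0.015,0,0,0],[0,0,0,0,0,0],[0,0,0,0,0,0]]'
python3 -m jog '[[0.02,0,-0.015,0,0,0],[0,0,0,0,0,0],[0,0,0,0,0,0]]'
```

```text
t: 27.6
tcp_pos: [0.529, 0.0077, 0.0428]
tcp_rot: [-0.454, 0.0, 0.891, 0.001]
ft_force: [0.1, 0.2, -1.6]
opening: 0.0494
t: 27.9
tcp_pos: [0.5291, 0.0077, 0.0416]
tcp_rot: [-0.454, 0.0, 0.891, 0.001]
ft_force: [-0.4, 0.1, -1.4]
opening: 0.0498
t: 28.2
tcp_pos: [0.5291, 0.0077, 0.0403]
tcp_rot: [-0.454, 0.0, 0.891, 0.001]
ft_force: [-0.6, 0.5, -0.7]
opening: 0.0496
```

```bash
python3 -m jog '[[0.02,0,-0.015,0,0,0],[0,0,0,0,0,0],[0,0,0,0,0,0]]'
python3 -m jog '[[0.012,0,-0.009,0,0,0],[0,0,0,0,0,0],[0,0,0,0,0,0]]'
```

```text
t: 28.5
tcp_pos: [0.5293, 0.0077, 0.04]
tcp_rot: [-0.454, 0.0, 0.891, 0.001]
ft_force: [1.0, -0.7, 5.8]
opening: 0.0495
t: 28.8
tcp_pos: [0.5294, 0.0077, 0.04]
tcp_rot: [-0.454, 0.0, 0.891, 0.001]
ft_force: [1.0, 0.3, 8.1]
opening: 0.0495
```

The floor is reached: 8 N at the expected height. Releasing and backing off along the tool.

```bash
python3 -m jog '[[0,0,0,0,0,0],[0,0,0,0,0,0],[0,0,0,0,0,0],[0,0,0,0,0,0],[0,0,0,0,0,0],[0,0,0,0,0,0]]' 0
python3 -m jog '[[-0.2,0,0,0,0,0],[-0.4,0,0,0,0,0],[-0.5,0,0,0,0,0],[-0.5,0,0,0,0,0],[-0.5,0,0,0,0,0],[-0.5,0,0,0,0,0],[-0.5,0,0,0,0,0],[0,0,0,0,0,0],[0,0,0,0,0,0]]'
python3 - <<'E'
from h import *
for n in ("top","side","wrist"):
    im,d,C,m,H,S,V=look(n,f"pics/{n}14.png",0)
    G=(H>50)&(H<80)&(S>120)&(d>0)&(np.abs(C[...,0]-.542)<.05)&(np.abs(C[...,1]-.008)<.06)
    if G.sum()<20: print(n,"no"); continue
    G=biggest(G); Q=C[G]; print(n,"z",np.percentile(Q[:,2],[1,50,99]).round(4)); K=Q[Q[:,2]>.120]; print("rim",rect(K) if len(K)>5 else 0); K=Q[(Q[:,2]<.100)]; print("body",rect(K) if len(K)>5 else 0)
    if n!="wrist":
        M=biggest(((H<5)|(H>175))&(S>150)&(d>0)); Q=C[M]; print("stopper",rect(Q[Q[:,2]>.064]),np.percentile(Q[:,2],98))
        K=(C[...,2]>.03)&(d>0)&(C[...,0]>.38)&(C[...,0]<.7)
Rt=frame([0,0,-1],[1,0,0]); c=np.array([.4525,.1085,.02+.10]); plan(Rt,c,maxs=.6); print(state()["qpos"].round(2))
Rt=frame([0,0,-1],[-1,0,0]); plan(Rt,c,maxs=.6)
E
```

```text
t: 29.4
tcp_pos: [0.529, 0.0077, 0.0381]
tcp_rot: [-0.453, 0.0, 0.891, 0.001]
ft_force: [-0.1, -0.2, 0.0]
opening: 0.085
t: 30.3
tcp_pos: [0.6203, 0.0075, 0.1638]
tcp_rot: [-0.454, 0.0, 0.891, 0.001]
ft_force: [-0.5, -0.5, 0.4]
opening: 0.0871
px [238 165  20  16 218]
top z [0.0458 0.1036 0.1275]
rim (array([542.7,   7.6]), array([23.7, 21.3]), 44.1)
body (array([542.4,   6.1]), array([25.2, 48. ]), 1.0)
px [208 202  11  10  90]
stopper (array([452.2, 108.7]), array([25.7, 26. ]), 4.3) 0.07149344344448738
px [213 200  21  34 426]
side z [0.0539 0.1015 0.1284]
rim (array([541.6,   8. ]), array([22.4, 24.1]), 70.8)
body (array([531.4,  12.6]), array([52.4, 24.5]), 64.0)
px [223 261  14  17 189]
stopper (array([450.8, 109.3]), array([27.3, 27.5]), 22.5) 0.07212202945652323
px [ 255  188   47   67 1873]
wrist z [0.0561 0.1018 0.125 ]
rim (array([546.1,   8. ]), array([22.1, 23.4]), 89.2)
body (array([557.5,   7.9]), array([48.3,  4.3]), 89.9)
turn total [-14.466   4.719   4.743] rows 17 each [-0.851  0.278  0.279]
shift total [ 0.85  -3.327 -2.016] rows 6 each [ 0.142 -0.555 -0.336]
[-0.13  0.9   0.92 -0.08  1.95  1.44]
turn total [14.438  4.741 -4.717] rows 17 each [ 0.849  0.279 -0.277]
shift total [0.85  3.327 2.016] rows 6 each [0.142 0.555 0.336]
```

```bash
python3 -m jog '[[0,0,0,-0.851,0.278,0.279],[0,0,0,-0.851,0.278,0.279],[0,0,0,-0.851,0.278,0.279],[0,0,0,-0.851,0.278,0.279],[0,0,0,-0.851,0.278,0.279],[0,0,0,-0.851,0.278,0.279],[0,0,0,-0.851,0.278,0.279],[0,0,0,-0.851,0.278,0.279],[0,0,0,-0.851,0.278,0.279]]'
python3 -m jog '[[0,0,0,-0.851,0.278,0.279],[0,0,0,-0.851,0.278,0.279],[0,0,0,-0.851,0.278,0.279],[0,0,0,-0.851,0.278,0.279],[0,0,0,-0.851,0.278,0.279],[0,0,0,-0.851,0.278,0.279],[0,0,0,-0.851,0.278,0.279],[0,0,0,-0.851,0.278,0.279],[0,0,0,0,0,0]]'
python3 -m jog '[[0,-0.555,-0.336,0,0,0],[0,-0.555,-0.336,0,0,0],[0.1,-0.555,-0.336,0,0,0],[0.25,-0.555,-0.336,0,0,0],[0.25,-0.555,-0.336,0,0,0],[0.25,-0.552,-0.336,0,0,0],[0,0,0,0,0,0],[0,0,0,0,0,0]]'
python3 - <<'E'
from h import *
print(state()["qpos"].round(2))
im,d,C,m,H,S,V=look("wrist","pics/w15.png",0)
M=biggest(((H<5)|(H>175))&(S>150)&(d>0)&(np.linalg.norm(C[...,:2]-[.452,.108],axis=-1)<.05)); Q=C[M]; print("head",rect(Q[Q[:,2]>.062]),np.percentile(Q[:,2],[50,98]))
Rt=frame([0,0,-1],[1,0,0]); plan(Rt,np.array([.4525,.1085,.017]),maxs=.6)
E
```

```text
t: 31.35
tcp_pos: [0.619, 0.0078, 0.1627]
tcp_rot: [-0.522, -0.29, 0.748, -0.289]
ft_force: [0.5, 0.6, 0.1]
opening: 0.0866
t: 32.25
tcp_pos: [0.618, 0.007, 0.1628]
tcp_rot: [0.501, 0.5, -0.5, 0.5]
ft_force: [0.8, 0.3, 0.5]
opening: 0.0868
t: 33.05
tcp_pos: [0.4535, 0.1088, 0.1202]
tcp_rot: [0.501, 0.499, -0.499, 0.501]
ft_force: [1.2, 0.1, -0.7]
opening: 0.0872
[-0.    0.43  1.9  -0.    0.81 -0.  ]
px [261 198  32  36 903]
head (array([454.3, 109.9]), array([27.7, 28.1]), 0.9) [0.0666608  0.06809293]
turn total [-0.005  0.004 -0.049] rows 1 each [-0.005  0.004 -0.049]
shift total [ 2.073e+00 -5.400e-02 -2.000e-03] rows 4 each [ 0.518 -0.013 -0.001]
```

```bash
python3 -m jog '[[0.52,-0.02,-0.01,0,0,0],[0.52,-0.02,0,0,0,0],[0.52,0,0,0,0,0],[0.3,0,0,0,0,0],[0.21,0,0,0,0,0],[0,0,0,0,0,0]]'
python3 -m jog '[[0,0,0,0,0,0],[0,0,0,0,0,0],[0,0,0,0,0,0],[0,0,0,0,0,0],[0,0,0,0,0,0],[0,0,0,0,0,0],[0,0,0,0,0,0],[0,0,0,0,0,0],[0,0,0,0,0,0],[0,0,0,0,0,0]]' 1
python3 -m jog '[[-0.2,0,0,0,0,0],[-0.5,0,0,0,0,0],[-0.6,0,0,0,0,0],[-0.6,0,0,0,0,0],[-0.6,0,0,0,0,0],[-0.5,0,0,0,0,0],[0,0,0,0,0,0]]'
```

```text
t: 33.7
tcp_pos: [0.4533, 0.1083, 0.016]
tcp_rot: [0.501, 0.499, -0.5, 0.5]
ft_force: [-0.9, 0.3, 0.5]
opening: 0.087
t: 34.7
tcp_pos: [0.4526, 0.1088, 0.017]
tcp_rot: [0.501, 0.499, -0.499, 0.501]
ft_force: [-0.0, 0.4, 1.4]
opening: 0.0289
t: 35.4
tcp_pos: [0.4545, 0.1089, 0.1707]
tcp_rot: [0.503, 0.497, -0.497, 0.503]
ft_force: [0.4, -0.6, -0.3]
opening: 0.0287
```

```bash
cat >> h.py <<'E'
def headcheck(fn):
    for n in ("wrist","side"):
        im,d,C,m,H,S,V=look(n,fn+n+".png",0); p0=pose()[1]
        M=biggest(((H<5)|(H>175))&(S>150)&(d>0)&(np.linalg.norm(C-p0-[0,0,.04],axis=-1)<.06)); Q=(C[M]-p0)*1000
        t=Q[Q[:,2]>np.percentile(Q[:,2],98)-4]; print(n,"head top rel tcp",rect(t/1000),"z",np.percentile(Q[:,2],[2,50,98]).round(1),len(t))
E
python3 - <<'E'
from h import *
headcheck("pics/h16")
Rt=frame([0,0,-1],[1,0,0]); plan(Rt,np.array([.5424,.0078,.175]),maxs=.6)
E
```

```text
px [ 251  235   54   41 1753]
wrist head top rel tcp (array([2.3, 7.7]), array([29.3, 16.2]), 0.3) z [31.9 51.  52.6] 1236
px [217 212  12  19 170]
side head top rel tcp (array([-0.5,  4.2]), array([17.5, 28.7]), 74.3) z [19.6 50.2 55.3] 81
turn total [ 0.     0.    -0.049] rows 1 each [ 0.     0.    -0.049]
shift total [-0.148  1.811  2.02 ] rows 4 each [-0.037  0.453  0.505]
```

```bash
python3 -m jog '[[-0.15,0,0,0,0,-0.049],[0,0.453,0.505,0,0,0],[0,0.453,0.505,0,0,0],[0,0.453,0.505,0,0,0],[0,0.3,0.4,0,0,0],[0,0.152,0.11,0,0,0],[0,0,0,0,0,0],[0,0,0,0,0,0],[0,0,0,0,0,0]]'
python3 - <<'E'
from h import *
headcheck("pics/h17"); print(pose()[1], pose()[0].apply([1,0,0]).round(3))
Rt=frame([0,0,-1],[1,0,0]); plan(Rt,np.array([.5424,.0073,.122]),maxs=.6)
E
```

```text
t: 36.4
tcp_pos: [0.541, 0.0088, 0.1741]
tcp_rot: [0.499, 0.501, -0.5, 0.499]
ft_force: [0.4, 0.2, -0.0]
opening: 0.0287
px [ 251  235   54   41 1748]
wrist head top rel tcp (array([1.5, 7.6]), array([16.3, 29.1]), 89.8) z [30.  49.1 50.7] 1230
px [211 166  12  17 148]
side head top rel tcp (array([-0.7,  4.7]), array([18.4, 27.9]), 42.9) z [26.3 47.9 54.5] 60
[0.54154909 0.0086395  0.17440852] [-0.002  0.    -1.   ]
turn total [ 0.012 -0.003  0.02 ] rows 1 each [ 0.012 -0.003  0.02 ]
shift total [1.048 0.017 0.027] rows 2 each [0.524 0.009 0.013]
```

```bash
python3 -m jog '[[0.5,0.017,0.027,0,0,0],[0.35,0,0,0,0,0],[0.19,0,0,0,0,0],[0,0,0,0,0,0],[0,0,0,0,0,0],[0,0,0,0,0,0]]'
python3 -m jog '[[0.06,0,0,0,0,0],[0.06,0,0,0,0,0],[0,0,0,0,0,0],[0,0,0,0,0,0]]'
python3 -m jog '[[0.06,0,0,0,0,0],[0,0,0,0,0,0],[0,0,0,0,0,0]]'
```

```text
t: 37.1
tcp_pos: [0.5441, 0.0062, 0.1234]
tcp_rot: [0.5, 0.5, -0.5, 0.5]
ft_force: [0.2, -0.2, 0.4]
opening: 0.0292
t: 37.5
tcp_pos: [0.5432, 0.0062, 0.1164]
tcp_rot: [-0.5, -0.5, 0.5, -0.5]
ft_force: [0.3, -0.3, 0.0]
opening: 0.0291
t: 37.8
tcp_pos: [0.5432, 0.0062, 0.1133]
tcp_rot: [-0.5, -0.5, 0.5, -0.5]
ft_force: [-1.0, 0.4, -0.3]
opening: 0.0293
```

```bash
python3 -m jog '[[0.06,-0.014,-0.02,0,0,0],[0,0,0,0,0,0],[0,0,0,0,0,0]]'
python3 -m jog '[[0.06,0,0,0,0,0],[0.04,0,0,0,0,0],[0,0,0,0,0,0],[0,0,0,0,0,0]]'
python3 -m jog '[[0.03,0,0,0,0,0],[0.03,0,0,0,0,0],[0,0,0,0,0,0],[0,0,0,0,0,0]]'
```

```text
t: 38.1
tcp_pos: [0.5424, 0.0073, 0.1103]
tcp_rot: [0.5, 0.5, -0.5, 0.5]
ft_force: [-0.0, 0.8, 0.4]
opening: 0.0288
t: 38.5
tcp_pos: [0.5425, 0.0072, 0.1053]
tcp_rot: [-0.5, -0.5, 0.5, -0.5]
ft_force: [-0.7, 0.3, 0.1]
opening: 0.0288
t: 38.9
tcp_pos: [0.5425, 0.0072, 0.1024]
tcp_rot: [-0.5, -0.5, 0.5, -0.5]
ft_force: [0.4, -0.1, -0.0]
opening: 0.0293
```

```bash
python3 -m jog '[[0.025,0,0,0,0,0],[0,0,0,0,0,0],[0,0,0,0,0,0]]'
python3 -m jog '[[0.02,0,0,0,0,0],[0,0,0,0,0,0],[0,0,0,0,0,0]]'
```

```text
t: 39.2
tcp_pos: [0.5425, 0.0072, 0.1012]
tcp_rot: [-0.5, -0.5, 0.5, -0.5]
ft_force: [0.3, -0.2, -0.7]
opening: 0.0289
t: 39.5
tcp_pos: [0.5431, 0.0071, 0.101]
tcp_rot: [0.5, 0.5, -0.5, 0.5]
ft_force: [-0.5, -0.2, 4.7]
opening: 0.0293
```

Rim contact is at TCP z 0.101, exactly as computed. Releasing, retreating straight up, then verifying.

```bash
python3 -m jog '[[0,0,0,0,0,0],[0,0,0,0,0,0],[0,0,0,0,0,0],[0,0,0,0,0,0],[0,0,0,0,0,0],[0,0,0,0,0,0],[0,0,0,0,0,0],[0,0,0,0,0,0]]' 0
python3 -m jog '[[-0.2,0,0,0,0,0],[-0.4,0,0,0,0,0],[-0.6,0,0,0,0,0],[-0.6,0,0,0,0,0],[-0.6,0,0,0,0,0],[-0.4,0,0,0,0,0],[0,0,0,0,0,0],[0,0,0,0,0,0]]'
python3 - <<'E'
from h import *
for n in ("top","side","wrist"):
    im,d,C,m,H,S,V=look(n,f"pics/{n}18.png",0)
    near=(d>0)&(np.abs(C[...,0]-.542)<.06)&(np.abs(C[...,1]-.008)<.06)
    M=((H<5)|(H>175))&(S>150)&near
    if M.sum()>5: Q=C[M]; t=Q[Q[:,2]>.147]; print(n,"head",rect(t) if len(t)>4 else 0,"z",np.percentile(Q[:,2],[2,50,98]).round(4))
    G=(H>50)&(H<80)&(S>120)&near
    if G.sum()>5: print("green z",np.percentile(C[G][:,2],[1,98]).round(4))
    if n=="wrist": continue
    z=np.load(f"pics/{n}0.npz"); C0=cloud(z["d"],m)
    for nm,c in dict(tap=(.451,-.0995),aer=(.655,.091),flo=(.637,-.106),hexh=(.423,.011)).items():
        f=lambda K:(K[...,2]>.027)&(K[...,2]<.1)&(np.linalg.norm(K[...,:2]-c,axis=-1)<.05)
        a,b=C0[f(C0)],C[f(C)]; print(nm,len(a),len(b),((b.mean(0)-a.mean(0))*1000).round(1) if len(a) and len(b) else 0)
im=cv2.imread("pics/side18.png"); cv2.imwrite("pics/s18c.png",cv2.resize(im[150:270,170:310],None,fx=4,fy=4))
E
```

```text
t: 40.3
tcp_pos: [0.5426, 0.0072, 0.1001]
tcp_rot: [-0.5, -0.5, 0.5, -0.5]
ft_force: [-0.1, -0.6, -0.5]
opening: 0.0834
t: 41.1
tcp_pos: [0.5425, 0.0072, 0.2405]
tcp_rot: [-0.5, -0.5, 0.5, -0.5]
ft_force: [-0.3, 0.7, 0.5]
opening: 0.0869
top head (array([506.4,  10.6]), array([74.4, 57.9]), 29.6) z [0.1534 0.4418 0.4516]
green z [0.0514 0.5992]
tap 205 200 [ 0.3 -0.   0.3]
aer 75 0 0
flo 196 195 [-0.   0.1 -0.1]
hexh 196 196 [ 0.1 -0.  -0.1]
side head (array([540.5,   7.4]), array([27. , 26.3]), 37.0) z [0.1301 0.1506 0.1552]
green z [0.052  0.1216]
tap 293 287 [ 0.1 -0.1  0. ]
aer 124 123 [-0.2  0.1  0.3]
flo 310 255 [ 1.  -1.3  4.9]
hexh 479 479 [-0.1  0.2 -0.3]
wrist head (array([545.9,  15.3]), array([92.2, 40.6]), 3.7) z [0.1391 0.1507 0.3854]
green z [0.0568 0.3913]
```

View pics/s18c.png

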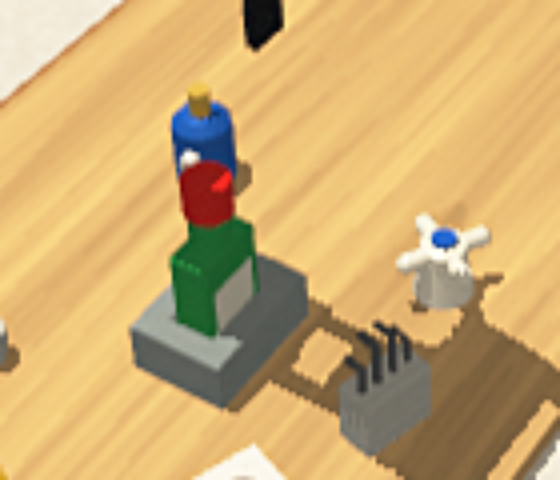

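The picture shows the red head at (207,195) seated on the neck, the bottle upright in the holder, and the gripper clear at (263,20). Handing in.

```bash
python3 -c "
from plant import sign_off; print(sign_off())"
```

```text
the job is handed in; nothing more can be done
None
```

The job is done and handed in at about 41 s of the 72 s allowed; the sign-off gave no verdict. The bottle leaned on the yellow rest and was let go. I then took it again at a different angle and stood it in the grey holder. The stopper is set in its neck.

**Last checks:**
- **Bottle:** it is upright in the slot, measured before the stopper went in. The top camera put the rim at (542.7, 7.6) mm, within about 1 mm of the holder's centre. Rim height was 125–128 mm across the cameras, against 126 expected.
- **Stopper:** rim contact came at exactly the computed height. From the side its head top is at about 150–155 mm, against 152 expected.
- **Bystanders:** no shift above 0.5 mm, with two exceptions that are only partly measured:
  - **Float valve:** it reads unchanged from above but +4.9 mm in height from the side, where the bottle now partly hides it.
  - **Aerator:** it was hidden from above, so it is confirmed only from the side.

**What went wrong on the way:**
- **Tool point:** the reported TCP lies about 31 mm beyond the real fingertips. My first grasp therefore closed on air above the bottle without touching it. I measured the offset and used it from then on.
- **Second grasp:** the turn for the straight-on grip ran joint 6 into its 2.85 rad limit, so I gripped 25° off the bottle's axis instead.
- **First insertion:** the bottle's foot caught the slot's edge, with about 33 N at the wrist, and the bottle tilted about 11° in the grip. I lifted it, measured it again and corrected the tilt. It then went in without resistance.
- **Camera spread:** the cameras disagreed by up to about 4 mm on the holder's position, so I aligned bottle and holder within the wrist view alone.

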